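Hang the washed door back on the drying cabinet

ROBOT

A 6-joint arm with a two-finger parallel gripper is mounted at the origin on the work surface. World frame = base frame: x ahead of the robot, y to its left, z up, the work surface at z = 0. Lengths are in mm, angles in degrees, forces in N, time in s.
With the tool pointing down it reaches from about 300 to 850 mm from the base axis. Payload 4.2 kg.
Tool frame: the origin (TCP) lies midway between the tips of the shut fingers; the grasp point (between the pads) lies 19 mm behind it (env.grip_point_offset is the distance from the TCP to the grasp point, in mm); z points along the fingers, x is the direction in which the jaws open and shut, and the axes are right-handed (so a half turn about z gives the same grasp; the last joint's range is limited). The gripper opens to 91 mm and grips with 3 to 60 N. Pads are 32 mm wide; open, the fingers measure 118 mm over their backs; the gripper's body (76 mm by 178 mm) begins 60 mm behind the grasp point.
Start: joints at [-74.141, 18.312, 89.639, -0, 72.044, -1.146], TCP at [168.168, -549.875, 213.976] pointing down, gripper open.
Joint ranges: [-177.97, 177.97], [-48.28, 115.42], [12.27, 149.76], [-77.06, 257.06], [2.81, 150.46], [-146.56, 146.56]. Speed limits (degrees/s): [147.25, 147.25, 180, 180, 180, 180].

INTERFACE

Orientations are given as [roll, pitch, yaw] about the fixed x, y, z axes, in that order (R = Rz(yaw) Ry(pitch) Rx(roll)).
In Python, from workcell import env gives the robot as it stands.
- The arm moves only by the shell command python3 -m pendant 'ROWS' [FORCE]. ROWS is JSON, a list of rows, each an object with "xyz": the shift along the tool's x, y, z in m, a list of three; "roll": the turn about the tool's z in degrees; "jaw": the closure, from 0 (fully open) to 1 (shut). A call has exactly 8 rows; each row is the pose to reach, as a shift and turn from the pose commanded when the call began, along the tool's axes at that moment; what a row does not reach only later rows make up. A row lasts 1/8 s, in which the tool goes at most 62.5 mm and 10.7 degrees, less where a joint would pass 70% of its speed; a pose out of reach is approached as far as the arm can. A call with a gripper value outside its range is refused whole. The fingers move at their own pace and stop on an object; FORCE is the grip in N (left out, the last holds). Time passes only in rows, so rows that repeat a pose let the fingers close, or fill a call up. It gives the time, the measured TCP pose, the force and the opening at its end, in the units of the state.
- env.state(): the state, without advancing time (a new reading comes with each control period).
- env.grab_frame(name): name is "scene" or "top"; returns (picture, depth): 480x640x3 uint8, blue, green, red; 480x640 float32, mm along the optical axis (not along the pixel's ray), 0 where there is no reading.
- env.camera_params(name): a dict with "camera_matrix" (3x3 intrinsics, pixels), "cam_to_world" (4x4, takes a point from camera to world coordinates). Camera axes: x right, y up, looking along -z (the intrinsics and any distortion apply to the point x, -y, -z); pixel columns grow to the right and rows downward; lengths in mm; the calibration is good to about 2 mm. A picture is of the moment at which its call begins. camera_params takes no time and is no camera call.
- env.job_done(): hands the job in, once; it reports no verdict.
The state is a dict: "time_s": time; "qpos": joint angles; "qvel": joint speeds; "effort": joint torques, N m; "ee_pos": TCP position; "ee_rot": TCP orientation; "force": force on the tool from outside, world axes, zero at the start; "torque": the same for the moment, N m; "gripper_width": finger opening in mm.
Only numpy, scipy, OpenCV 4.12 (cv2) and the standard library are available. Lean on these libraries where they do the work, as an engineer would, in place of code of your own. Each camera call takes 0.05 s, during which the arm holds its last target. There are 200 camera calls.

TASK

Take the washed glazed door out of the draining rack and hang it back on the small drying cabinet: with the door standing open at about a right angle, lower it until both of its hinge sockets sit fully down on the two upright hinge pins, then swing it shut against its stop and let go. The pins are not exactly where the drawing puts them, so feel for them with a light hand (10 N is plenty; the contact forces between door and cabinet must never add up to more than 60 N), and leave the other things on the bench where they are.

Things in the scene. Friction and masses are not known exactly. Their poses are not given: they have to be found in the camera images.
- cabinet: small drying cabinet, white with a steel front frame, fixed, 220 deep x 280 wide x 245 high. Origin: centre of footprint. x points from front to back: the open front face is 110 mm from the origin on the -x side; y along its width; z up. The hinge pins stand before the front near its -y edge; the shut door covers the opening from there towards +y and its axes are parallel to the cabinet's.
- lower_seat (a point): drawn centre of the lower pin's shoulder, at (-128, -117, 75) mm in the cabinet's frame; axes as the cabinet's. The pin: greased steel, 10 mm thick, flat tip with a 1.5 mm chamfer, rising 20 mm above a 17 mm wide shoulder. The hinge strip is screwed tight in slotted holes: the real pins are anywhere up to 5 mm off the drawing along cabinet x and up to 5 mm along y (hidden; both pins alike).
- upper_seat (a point): drawn centre of the upper pin's shoulder, 105 mm straight above the lower; same pin, same hidden sideways offset, both pins rigid; heights are exact. Its arm reaches down 12 mm below the shoulder, so the door's lower socket comes in from the side under it: bring the door in raised 20 to 65 mm above its seated height.
- lip (a point): middle of the front edge of the steel lip along the cabinet's top, which overhangs the shut door (lip underside 239 mm, top face 245 mm above the bench); the shut door's top is at 225 mm. So the door goes on its pins only while standing open. A black stop block on the front face, 6 mm proud, meets the inner face of the shut door near its free edge.
- door_mid (a point): centre (half-way up) of the loose door's panel: glazed aluminium frame, 12 thick x 200 wide x 170 high, 0.25 to 0.4 kg, standing upright in the rack. x is normal to it, from the outer face (-x) to the inner (+x); y along its width from hinge edge (-y) to free edge (+y); z up. Centre of mass within 6 mm of y = 0. Seated, this point is 140 mm above the bench. On the pins it swings easily and stays where left.
- door_top (a point): middle of the door's top edge, 85 mm above door_mid, free to pinch across the 12 mm thickness; axes as the door's. Opening turns the door counter-clockwise seen from above about the pins: at a right angle its yaw is the cabinet's + pi/2, about as it stands in the rack, outer face towards the robot.
- door_handle (a point): middle of the door's vertical bar handle, 80 mm long, 35 mm out from the outer face, 83 mm from the panel's middle towards the free edge; axes as the door's. The freely hanging door's own weight already makes up to 12 N of contact force on the pins, and a push at the hand acts on them about threefold.
- lower_socket (a point): centre of the lower mouth of the door's lower hinge socket; axes as the door's. Both sockets are vertical steel tubes, 19 mm outside, 11.2 mm bore, 26 mm long, open at both ends, beyond the hinge edge on the axis x = -6, y = -112 mm of door_mid; this mouth is 65 mm below door_mid. Seated, it lies at the lower seat's height.
- upper_socket (a point): centre of the lower mouth of the door's upper hinge socket, 105 mm above the other mouth; axes as the door's
- rack: white plastic draining rack, fixed, base 150 x 230 mm, 10 mm thick; origin at bench level under the middle of the door's slot, axes as the door standing in it. Two pairs of 5 mm posts (62 mm high) hold the door with 1.5 mm play; lift it straight up 60 mm or more to clear them.
- shelf_plate: bystander: perforated steel plate 6 x 170 x 100 mm high, upright in the rack 60 mm behind (+x of) the door; origin at the middle of its lower edge
- petri_dish: bystander: clear dish, diameter 90, 16 high, lying before the cabinet under the door's swing; origin under its centre (so too below)
- sample_cup: bystander: clear sample cup with white lid, diameter 55, 55 high
- sample_cup2: bystander: another such cup
- wash_bottle: bystander: white wash bottle with blue spout, diameter 68, 205 high
- beaker: bystander: glass beaker, diameter 68, 85 high
- crucible: bystander: white porcelain crucible, diameter 42, 36 high
- spatula: bystander: flat steel spatula 170 long, lying on the bench; origin under its middle

How it is judged:
By the outcome, as a careful person would: the job done as asked, in the order asked, and still so for the second after the job is handed in, with the robot touching nothing.
It also fails if it takes over 72 s, if anything falls off the work surface, if the arm or the gripper's body presses on something with over 40 N, if the wrist force passes 120 N, or if a joint passes its speed limit or range.

## Working session

There is one attempt and no reset: what is moved stays moved. The work goes in short steps, Python scripts to look and compute and a shell command to move; the robot and the scene stay as the last step left them, time stands still between calls to the robot, and variables do not carry over. Pictures are saved under pics/ and viewed, about 8 in all and at most 12, crops included, and the job is handed in when it is done.

```bash
ls; mkdir -p pics
cat > h.py <<'E'
import numpy as np, cv2
from workcell import env
def grab(n):
    im,d=env.grab_frame(n); p=env.camera_params(n); np.savez('%s.npz'%n,im=im,d=d,K=p["camera_matrix"],T=p["cam_to_world"]); return im,d,p
def world(d,p):
    K=np.array(p["camera_matrix"]);T=np.array(p["cam_to_world"])
    v,u=np.mgrid[0:d.shape[0],0:d.shape[1]]
    P=np.stack([(u-K[0,2])/K[0,0]*d,-(v-K[1,2])/K[1,1]*d,-d],-1)
    W=P@T[:3,:3].T+T[:3,3]; W[d<=0]=np.nan
    return W
def pix(X,p):
    K=np.array(p["camera_matrix"]);T=np.array(p["cam_to_world"])
    c=(np.atleast_2d(X)-T[:3,3])@T[:3,:3]; 
    return np.stack([K[0,0]*c[:,0]/-c[:,2]+K[0,2],K[1,1]*-c[:,1]/-c[:,2]+K[1,2]],-1)
E
python3 - <<'E'
from h import *
for n in("scene","top"):
    im,d,p=grab(n); cv2.imwrite(f'pics/{n}0.png',im); print(n,{k:(np.round(v,2).tolist() if not isinstance(v,str) else v) for k,v in p.items()})
print(env.state())
E
```

```text
pics
scene {'camera_matrix': [[466.39, 0.0, 317.7], [0.0, 466.39, 252.96], [0.0, 0.0, 1.0]], 'cam_to_world': [[-0.78, -0.43, 0.46, 956.51], [0.63, -0.53, 0.56, 528.62], [0.0, 0.73, 0.69, 805.14], [0.0, 0.0, 0.0, 1.0]]}
top {'camera_matrix': [[535.5, 0.0, 323.36], [0.0, 535.5, 242.12], [0.0, 0.0, 1.0]], 'cam_to_world': [[0.01, 0.99, -0.11, 430.28], [-1.0, 0.02, 0.02, 36.45], [0.02, 0.11, 0.99, 1292.97], [0.0, 0.0, 0.0, 1.0]]}
{'time_s': 0.1, 'qpos': array([-7.41392571e+01,  1.83459014e+01,  8.96994945e+01, -7.84419282e-04,
        7.20427103e+01, -1.14652610e+00]), 'qvel': array([-0.03691214, -0.1202248 , -0.12545061,  0.00912062, -0.03939645,
        0.07870405]), 'effort': array([ 1.29666962e-03, -4.13333344e+01, -2.32508612e+01,  7.29578873e-02,
        4.22268198e-02, -4.16393925e-05]), 'ee_pos': array([ 168.05166357, -549.42551639,  213.2246325 ]), 'ee_rot': array([-1.79998983e+02,  8.81035441e-02, -7.29924878e+01]), 'force': array([-0.30712272,  0.89416188, -0.14755033]), 'torque': array([-0.00562085, -0.00819799,  0.01141936]), 'gripper_width': 91.0325913025868}
```

View pics/scene0.png

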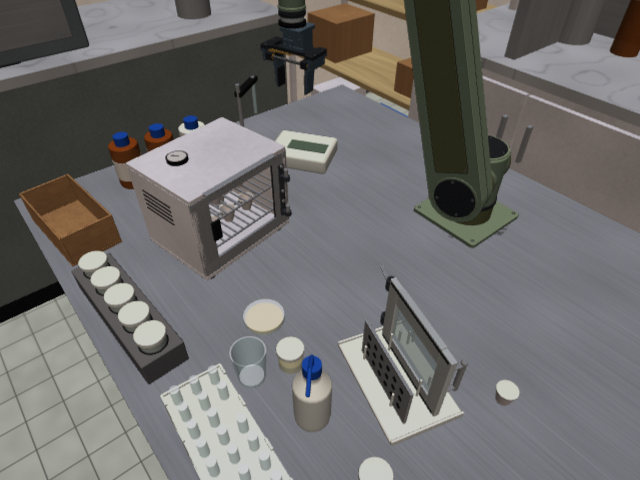

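View pics/top0.png

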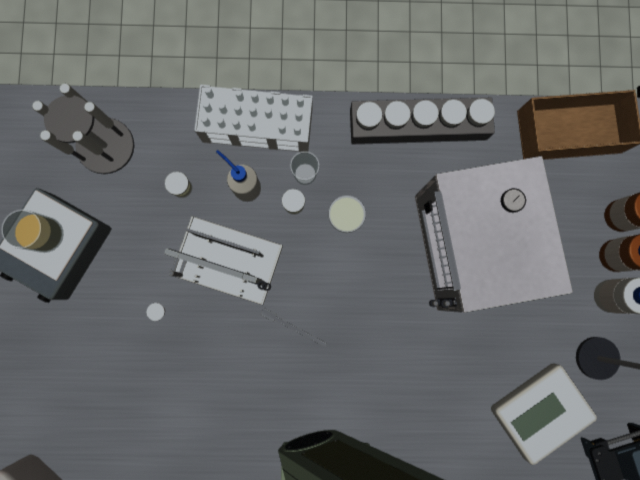

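The scene view shows the cabinet at about (215,200), and the door in the rack at about (415,345) with the handle on the right at (458,375). In the top view the door's top edge runs from (170,252) to (265,286), with the hinge at its right end. The cabinet pins are near (443,302) and the front faces left (world +y).

```bash
cat > m.py <<'E'
from h import *
import sys
def load(n):
    f=np.load(n+'.npz'); return f['im'],f['d'],dict(camera_matrix=f['K'],cam_to_world=f['T'])
if __name__=='__main__':
  for n in('top','scene'):
    im,d,p=load(n); W=world(d,p)
    print(n,'bench z',np.nanmedian(W[...,2][(abs(W[...,2])<15)]))
    m=(W[...,2]>237)&(W[...,2]<252)&(W[...,1]<-60)&(W[...,1]>-620)&(W[...,0]>200)&(W[...,0]<800)
    k=cv2.connectedComponentsWithStats(m.astype(np.uint8)); i=1+np.argmax(k[2][1:,4]); m=k[1]==i
    P=W[m]; r=cv2.minAreaRect(P[:,:2].astype(np.float32)); print('cab top',np.median(P[:,2]),r,cv2.boxPoints(r).round(1).tolist())
    # door top
    m=(W[...,2]>165)&(W[...,2]<200)&(W[...,1]>80)&(W[...,1]<420)&(W[...,0]>300)&(W[...,0]<620)
    k=cv2.connectedComponentsWithStats(m.astype(np.uint8));
    for i in range(1,k[0]):
      if k[2][i,4]>40:
        P=W[k[1]==i]; r=cv2.minAreaRect(P[:,:2].astype(np.float32)); print('door?',len(P),P[:,2].min(),np.median(P[:,2]),P[:,2].max(),r,cv2.boxPoints(r).round(1).tolist(),P.mean(0).round(1),k[2][i])
  im,d,p=load('top')
  a=cv2.resize(im[215:315,150:290],None,fx=5,fy=5,interpolation=cv2.INTER_CUBIC)
  b=cv2.resize(im[170:320,410:470],None,fx=3.33,fy=3.33,interpolation=cv2.INTER_CUBIC)
  a=a[:,:590]; b=b[:500]; a=cv2.copyMakeBorder(a,0,500-min(500,len(a)),0,0,cv2.BORDER_CONSTANT)
  c=np.hstack([a,b[:500]]) if len(b)>=500 else np.hstack([a[:len(b)],b])
  cv2.imwrite('pics/topcrop.png',c); print(c.shape)
E
python3 m.py
```

```text
top bench z 0.39296727225678296
cab top 245.36587171607698 ((568.73828125, -337.4642333984375), (280.752685546875, 233.8819580078125), 10.998751640319824) [[408.6000061035156, -249.5], [453.29998779296875, -479.0], [728.7999877929688, -425.5], [684.2000122070312, -195.89999389648438]]
door? 627 165.41970739178487 179.7514088945111 186.70745969455947 ((499.783447265625, 247.48431396484375), (199.79522705078125, 13.472582817077637), 73.0607681274414) [[464.20001220703125, 153.89999389648438], [477.1000061035156, 150.0], [535.2999877929688, 341.1000061035156], [522.4000244140625, 345.0]] [499.5 246.7 179.6] [164 249  94  35 627]
scene bench z -0.0879999330662713
cab top 244.8171883713635 ((570.299072265625, -335.5870056152344), (283.2181701660156, 235.86346435546875), 10.825343132019043) [[409.1000061035156, -246.39999389648438], [453.3999938964844, -478.0], [731.5, -424.79998779296875], [687.2000122070312, -193.1999969482422]]
door? 1092 165.00497512209597 178.58066120368892 182.89530109205748 ((501.4060363769531, 249.06549072265625), (200.07492065429688, 15.919508934020996), 72.85477447509766) [[464.29998779296875, 155.8000030517578], [479.5, 151.10000610351562], [538.5, 342.29998779296875], [523.2999877929688, 347.0]] [506.3 258.4 176.9] [ 390  277   67   93 1092]
(500, 790, 3)
```

View pics/topcrop.png

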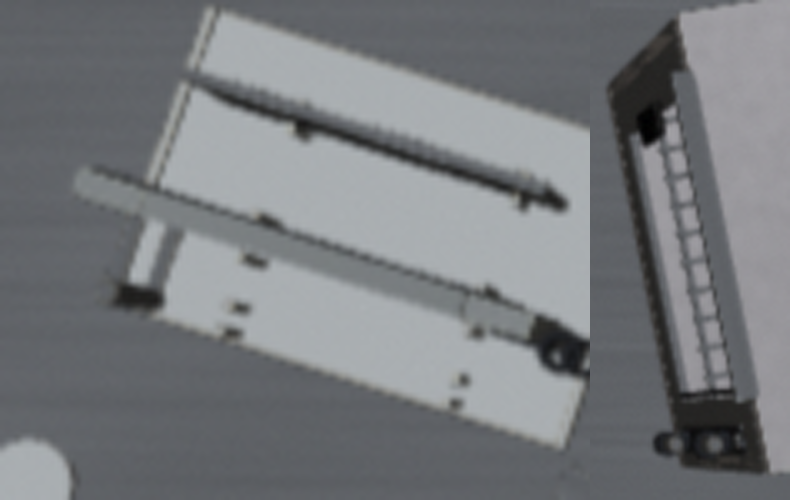

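```bash
cat > pin.py <<'E'
from m import *
C=np.array([570.8,-344.0]); yaw=np.radians(-79.0)
ex=np.array([np.cos(yaw),np.sin(yaw)]); ey=np.array([-ex[1],ex[0]])
S=C-128*ex-117*ey; print('seat',S)
out=[]
for n,(u0,v0) in (('top',(428,283)),('scene',(262,155))):
    im,d,p=load(n); f=10
    sub=im[v0:v0+40 if n=='top' else v0+60,u0:u0+40].copy()
    sub=cv2.resize(sub,None,fx=f,fy=f,interpolation=cv2.INTER_CUBIC)
    sub=np.clip(sub.astype(float)*2.0,0,255).astype(np.uint8)
    t=np.linspace(0,2*np.pi,40)
    for z0 in (75,180):
        for r,z,c in((5,20,(0,0,255)),(8.5,0,(0,255,0))):
            X=np.c_[S[0]+r*np.cos(t),S[1]+r*np.sin(t),np.full(40,z0+z)]
            q=((pix(X,p)-[u0,v0]+.5)*f).astype(np.int32); cv2.polylines(sub,[q],True,c,1)
    out.append(sub if n=='scene' else cv2.copyMakeBorder(sub,0,200,0,0,cv2.BORDER_CONSTANT))
cv2.imwrite('pics/pins.png',np.hstack(out))
E
python3 pin.py
```

```text
seat [ 431.52606813 -240.67637298]
```

View pics/pins.png

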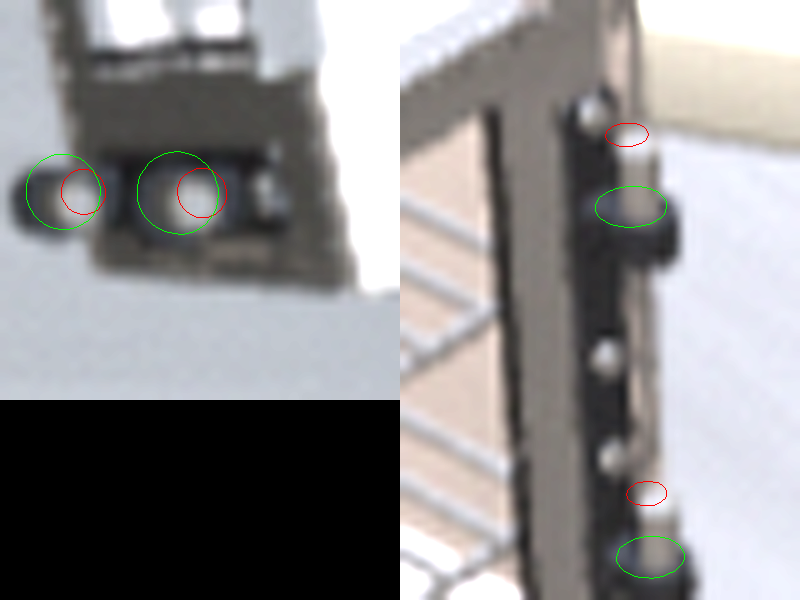

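```bash
python3 -m pendant '[{"xyz":[0,0,-0.05],"roll":0,"jaw":0},{"xyz":[0,0,-0.1],"roll":0,"jaw":0},{"xyz":[-0.03,0.02,-0.1],"roll":-10,"jaw":0},{"xyz":[-0.07,0.04,-0.1],"roll":-20,"jaw":0},{"xyz":[-0.12,0.062,-0.1],"roll":-30,"jaw":0},{"xyz":[-0.17,0.085,-0.1],"roll":-40,"jaw":0},{"xyz":[-0.22,0.11,-0.1],"roll":-50,"jaw":0},{"xyz":[-0.27,0.13,-0.1],"roll":-56,"jaw":0}]' 40
```

```text
time_s: 1.1
ee_pos: [-36.1, -328.0, 313.6]
ee_rot: [-180.0, 0.0, -16.7]
force: [-1.5, -0.1, 0.3]
gripper_width: 91.2
```

The overlay shows the real pins shifted from the drawn ones. In the top view the upper pin is centred at about (190,197), against a prediction of (202,192). In the scene view it sits about +10 px right and +8 px down at 10x. That puts the pins about 3 mm towards world +y, at roughly (430.8,-237.7).

My first move used the wrong sign for tool y. The arm is still clear of everything, so I'll correct from here.

```bash
cat > go.py <<'E'
# shift in tool axes from the present pose to waypoints x,y,z (TCP)
from h import *; import sys, json
s=env.state(); p=s['ee_pos']; y=np.radians(s['ee_rot'][2]); print(p.round(1),s['ee_rot'].round(2))
for w in json.loads(sys.argv[1]):
    d=np.array(w[:3])-p
    print(w,(np.array([d[0]*np.cos(y)+d[1]*np.sin(y),d[0]*np.sin(y)-d[1]*np.cos(y),-d[2]])/1000).round(4), 'roll %.2f'%(s['ee_rot'][2]-w[3] if len(w)>3 else 0))
E
python3 go.py '[[320,-220,313],[480,150,300],[500.4,248,300,-16.9],[500.4,248,149,-16.9]]'
```

```text
[ -36.1 -328.   313.6] [-1.7999e+02  3.0000e-02 -1.6750e+01]
[320, -220, 313] [ 0.3099 -0.206   0.0006] roll 0.00
[480, 150, 300] [ 0.3565 -0.6064  0.0136] roll 0.00
[500.4, 248, 300, -16.9] [ 0.3478 -0.7062  0.0136] roll 0.15
[500.4, 248, 149, -16.9] [ 0.3478 -0.7062  0.1646] roll 0.15
```

```bash
python3 -m pendant '[{"xyz":[0.052,-0.034,0],"roll":0,"jaw":0},{"xyz":[0.104,-0.068,0],"roll":0,"jaw":0},{"xyz":[0.156,-0.103,0],"roll":0,"jaw":0},{"xyz":[0.208,-0.137,0],"roll":0,"jaw":0},{"xyz":[0.26,-0.172,0],"roll":0,"jaw":0},{"xyz":[0.31,-0.206,0],"roll":0,"jaw":0},{"xyz":[0.317,-0.267,0],"roll":0,"jaw":0},{"xyz":[0.324,-0.328,0],"roll":0,"jaw":0}]' 40; python3 go.py '[[480,150,300],[500.4,248,300,-16.9],[500.4,248,149,-16.9]]'
```

```text
time_s: 2.1
ee_pos: [371.4, -109.0, 313.4]
ee_rot: [180.0, 0.1, -17.0]
force: [0.7, -0.9, 0.6]
gripper_width: 91.3
[ 371.4 -109.   313.4] [ 1.800e+02  6.000e-02 -1.701e+01]
[480, 150, 300] [ 0.0281 -0.2794  0.0134] roll 0.00
[500.4, 248, 300, -16.9] [ 0.0189 -0.3791  0.0134] roll -0.11
[500.4, 248, 149, -16.9] [ 0.0189 -0.3791  0.1644] roll -0.11
```

```bash
python3 -m pendant '[{"xyz":[0.006,-0.062,0],"roll":0,"jaw":0},{"xyz":[0.012,-0.124,0],"roll":0,"jaw":0},{"xyz":[0.018,-0.186,0],"roll":0,"jaw":0},{"xyz":[0.02,-0.248,0],"roll":0,"jaw":0},{"xyz":[0.02,-0.31,0.01],"roll":0,"jaw":0},{"xyz":[0.019,-0.36,0.03],"roll":0,"jaw":0},{"xyz":[0.019,-0.379,0.07],"roll":0,"jaw":0},{"xyz":[0.019,-0.379,0.11],"roll":0,"jaw":0}]' 40; python3 go.py '[[500.4,248,149,-16.9]]'
```

```text
time_s: 3.1
ee_pos: [499.6, 247.9, 202.0]
ee_rot: [180.0, 0.0, -16.9]
force: [0.4, -0.6, 0.3]
gripper_width: 91.2
[499.6 247.9 202. ] [ 1.7999e+02  2.0000e-02 -1.6860e+01]
[500.4, 248, 149, -16.9] [ 0.0007 -0.0004  0.053 ] roll 0.04
```

```bash
python3 -m pendant '[{"xyz":[0.001,0,0.04],"roll":0,"jaw":0},{"xyz":[0.001,0,0.053],"roll":0,"jaw":0.3},{"xyz":[0.001,0,0.053],"roll":0,"jaw":1},{"xyz":[0.001,0,0.053],"roll":0,"jaw":1},{"xyz":[0.001,0,0.053],"roll":0,"jaw":1},{"xyz":[0.001,0,0.053],"roll":0,"jaw":1},{"xyz":[0.001,0,0.053],"roll":0,"jaw":1},{"xyz":[0.001,0,0.053],"roll":0,"jaw":1}]' 40
```

```text
time_s: 4.1
ee_pos: [500.5, 245.9, 151.0]
ee_rot: [-180.0, -0.0, -17.0]
force: [0.5, -0.2, -0.1]
gripper_width: 24.2
```

```bash
python3 -m pendant '[{"xyz":[0,0,0],"roll":0,"jaw":1},{"xyz":[0,0,0],"roll":0,"jaw":1},{"xyz":[0,0,0],"roll":0,"jaw":1},{"xyz":[0,0,0],"roll":0,"jaw":1},{"xyz":[0,0,-0.01],"roll":0,"jaw":1},{"xyz":[0,0,-0.03],"roll":0,"jaw":1},{"xyz":[0,0,-0.06],"roll":0,"jaw":1},{"xyz":[0,0,-0.086],"roll":0,"jaw":1}]' 40
python3 - <<'E'
from h import *
s=env.state(); print({k:np.round(v,2) for k,v in s.items()})
E
```

```text
time_s: 5.1
ee_pos: [500.5, 245.8, 238.0]
ee_rot: [180.0, -0.0, -17.0]
force: [-0.2, 1.1, -4.5]
gripper_width: 11.6
{'time_s': np.float64(5.1), 'qpos': array([ 2.498e+01,  1.593e+01,  8.958e+01, -2.000e-02,  7.450e+01,
        4.198e+01]), 'qvel': array([ 7.000e-02, -7.050e+00, -2.021e+01, -2.000e-02,  2.738e+01,
        1.000e-02]), 'effort': array([ 1.000e-02, -4.102e+01, -2.416e+01,  9.000e-02, -3.100e-01,
       -0.000e+00]), 'ee_pos': array([500.48, 245.75, 237.98]), 'ee_rot': array([ 1.7998e+02, -1.0000e-02, -1.6990e+01]), 'force': array([-0.22,  1.09, -4.46]), 'torque': array([ 0.02, -0.16, -0.02]), 'gripper_width': np.float64(11.64)}
```

```bash
python3 go.py '[[480,230,236,-17],[404,-70,236,11]]'
```

```text
[500.5 245.8 238. ] [ 1.7998e+02 -1.0000e-02 -1.6990e+01]
[480, 230, 236, -17] [-0.015  0.021  0.002] roll 0.01
[404, -70, 236, 11] [0.     0.3302 0.002 ] roll -27.99
```

```bash
python3 -m pendant '[{"xyz":[-0.02,0.01,0],"roll":0,"jaw":1},{"xyz":[-0.04,0.05,0],"roll":0,"jaw":1},{"xyz":[-0.04,0.1,0],"roll":-4,"jaw":1},{"xyz":[-0.03,0.16,0],"roll":-9,"jaw":1},{"xyz":[-0.02,0.22,0],"roll":-14,"jaw":1},{"xyz":[-0.01,0.275,0],"roll":-20,"jaw":1},{"xyz":[0,0.315,0],"roll":-25,"jaw":1},{"xyz":[0,0.33,0],"roll":-28,"jaw":1}]' 40; python3 -m pendant '[{"xyz":[0,0,0],"roll":0,"jaw":1},{"xyz":[0,0,0],"roll":0,"jaw":1},{"xyz":[0,0,0],"roll":0,"jaw":1},{"xyz":[0,0,0],"roll":0,"jaw":1},{"xyz":[0,0,0],"roll":0,"jaw":1},{"xyz":[0,0,0],"roll":0,"jaw":1},{"xyz":[0,0,0],"roll":0,"jaw":1},{"xyz":[0,0,0],"roll":0,"jaw":1}]' 40
cat > look.py <<'E'
from m import *
import sys
for n in('top','scene'): grab(n)
s=env.state(); print({k:np.round(s[k],2) for k in('time_s','ee_pos','ee_rot','force','torque')})
t,_,_=load('top'); c,_,_=load('scene')
a=cv2.resize(t[200:320,350:470],None,fx=4,fy=4,interpolation=cv2.INTER_CUBIC)
b=cv2.resize(c[60:240,220:340],None,fx=2.667,fy=2.667,interpolation=cv2.INTER_CUBIC)[:480]
o=np.hstack([a,b]); cv2.imwrite(sys.argv[1],np.clip(o*1.5,0,255).astype(np.uint8)); print(o.shape)
E
python3 look.py pics/near1.png
```

```text
time_s: 6.1
ee_pos: [403.6, -71.9, 237.2]
ee_rot: [179.9, -0.0, 10.9]
force: [0.0, 1.1, -4.5]
gripper_width: 11.7
time_s: 7.1
ee_pos: [404.0, -69.7, 236.9]
ee_rot: [180.0, 0.0, 11.0]
force: [0.3, 0.3, -3.4]
gripper_width: 12.0
{'time_s': np.float64(7.2), 'ee_pos': array([404.06, -69.75, 236.94]), 'ee_rot': array([179.99,  -0.  ,  11.  ]), 'force': array([ 0.71, -0.19, -3.92]), 'torque': array([-0.01, -0.12, -0.01])}
(480, 800, 3)
```

View pics/near1.png

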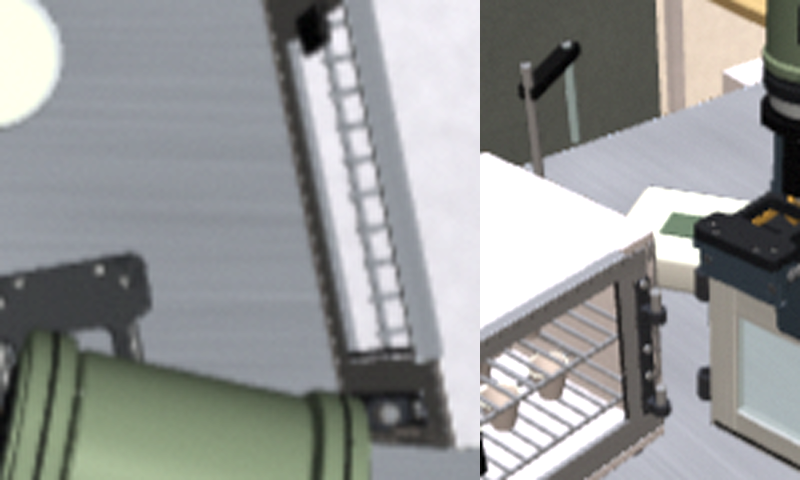

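The arm hides the sockets in the top view. The scene view shows the pins at crop (658,310) and (660,400), and the door's sockets at about (705,287) and (703,383). I'll move in above the pins and then compare the two in the scene view.

```bash
python3 -m pendant '[{"xyz":[0,0.01,0],"roll":0,"jaw":1},{"xyz":[0,0.025,0],"roll":0,"jaw":1},{"xyz":[0,0.04,0],"roll":0,"jaw":1},{"xyz":[0,0.052,0],"roll":0,"jaw":1},{"xyz":[0,0.06,0],"roll":0,"jaw":1},{"xyz":[0,0.06,0.0],"roll":0,"jaw":1},{"xyz":[0,0.06,0.0],"roll":0,"jaw":1},{"xyz":[0,0.06,0.0],"roll":0,"jaw":1}]' 40
cat > ov.py <<'E'
from m import *
import sys
px,py,dy,dz=map(float,sys.argv[2:6])   # pin guess xy ; door mid offset from TCP along door y, and z
grab('scene'); im,d,p=load('scene'); s=env.state(); t=s['ee_pos']; a=np.radians(s['ee_rot'][2]); print({k:np.round(s[k],2) for k in('time_s','ee_pos','ee_rot','force','torque')})
X=np.array([np.cos(a),np.sin(a)]);Y=np.array([-X[1],X[0]])
mid=np.r_[t[:2]+dy*Y,t[2]+dz]; ax=mid[:2]-6*X-112*Y; print('mid',mid.round(1),'socket axis',ax.round(1),'tip gap z',mid[2]-160)
u0,v0,w,h,f=262,128,50,75,8
o=cv2.resize(im[v0:v0+h,u0:u0+w],None,fx=f,fy=f,interpolation=cv2.INTER_CUBIC); o=np.clip(o*1.6,0,255).astype(np.uint8); raw=o.copy()
T=np.linspace(0,2*np.pi,40)
def circ(c,r,z,col):
    q=((pix(np.c_[c[0]+r*np.cos(T),c[1]+r*np.sin(T),np.full(40,z)],p)-[u0,v0]+.5)*f).astype(np.int32); cv2.polylines(o,[q],True,col,1)
for z0 in(75,180):
    circ((px,py),5,z0+20,(0,0,255)); circ((px,py),8.5,z0,(0,200,0))
for z0 in(-65,40):
    circ(ax,9.5,mid[2]+z0,(255,0,255)); circ(ax,9.5,mid[2]+z0+26,(255,255,0))
cv2.imwrite(sys.argv[1],np.hstack([raw,o]))
E
python3 ov.py pics/ov1.png 430.8 -237.7 2 -56
```

```text
time_s: 8.2
ee_pos: [415.4, -128.2, 237.0]
ee_rot: [-180.0, 0.0, 11.0]
force: [-0.8, -0.0, -3.9]
gripper_width: 11.9
{'time_s': np.float64(8.25), 'ee_pos': array([ 415.43, -128.23,  236.97]), 'ee_rot': array([-180.  ,   -0.  ,   11.04]), 'force': array([ 0.07,  0.46, -3.26]), 'torque': array([ 0.05, -0.12, -0.04])}
mid [ 415.  -126.3  181. ] socket axis [ 430.6 -237.3] tip gap z 20.966954943615548
```

View pics/ov1.png

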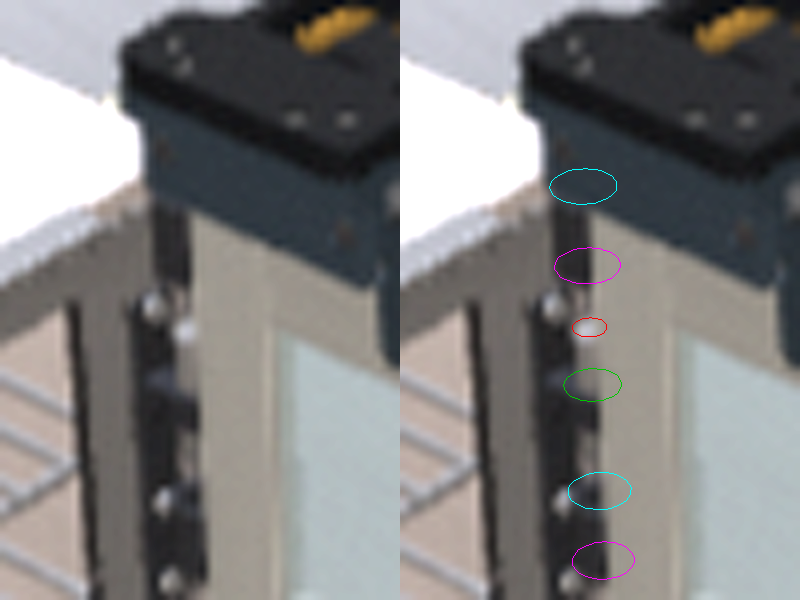

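The predicted sockets (left edges at x≈553) and the pin tip (589,328) match the picture to within about 1 mm. I'll lower gently with a lighter grip, so that the door slips before the force can build up.

```bash
python3 -m pendant '[{"xyz":[0,0,0.006],"roll":0,"jaw":1},{"xyz":[0,0,0.012],"roll":0,"jaw":1},{"xyz":[0,0,0.017],"roll":0,"jaw":1},{"xyz":[0,0,0.018],"roll":0,"jaw":1},{"xyz":[0,0,0.019],"roll":0,"jaw":1},{"xyz":[0,0,0.02],"roll":0,"jaw":1},{"xyz":[0,0,0.021],"roll":0,"jaw":1},{"xyz":[0,0,0.021],"roll":0,"jaw":1}]' 20
cat > st.py <<'E'
from h import *
s=env.state(); print({k:np.round(s[k],2).tolist() for k in('time_s','ee_pos','ee_rot','force','torque','gripper_width')})
E
python3 st.py
```

```text
time_s: 9.25
ee_pos: [415.5, -128.6, 215.9]
ee_rot: [180.0, 0.0, 11.0]
force: [0.3, 0.2, -4.1]
gripper_width: 11.8
{'time_s': 9.25, 'ee_pos': [415.48, -128.62, 215.92], 'ee_rot': [180.0, 0.0, 11.0], 'force': [0.34, 0.16, -4.12], 'torque': [0.02, -0.16, -0.06], 'gripper_width': 11.85}
```

```bash
python3 -m pendant '[{"xyz":[0,0,0.0005],"roll":0,"jaw":1},{"xyz":[0,0,0.001],"roll":0,"jaw":1},{"xyz":[0,0,0.0015],"roll":0,"jaw":1},{"xyz":[0,0,0.002],"roll":0,"jaw":1},{"xyz":[0,0,0.0025],"roll":0,"jaw":1},{"xyz":[0,0,0.0025],"roll":0,"jaw":1},{"xyz":[0,0,0.0025],"roll":0,"jaw":1},{"xyz":[0,0,0.0025],"roll":0,"jaw":1}]' 20; python3 st.py
```

```text
time_s: 10.25
ee_pos: [415.3, -128.9, 213.4]
ee_rot: [180.0, 0.0, 11.0]
force: [-1.9, -2.5, -1.7]
gripper_width: 12.1
{'time_s': 10.25, 'ee_pos': [415.32, -128.89, 213.36], 'ee_rot': [179.97, 0.04, 11.0], 'force': [-1.92, -2.53, -1.68], 'torque': [-0.74, 0.3, -0.2], 'gripper_width': 12.12}
```

```bash
python3 -m pendant '[{"xyz":[-0.0004,0.0004,0],"roll":0,"jaw":1},{"xyz":[-0.0008,0.0008,0],"roll":0,"jaw":1},{"xyz":[-0.0008,0.0008,0.0005],"roll":0,"jaw":1},{"xyz":[-0.0008,0.0008,0.001],"roll":0,"jaw":1},{"xyz":[-0.0008,0.0008,0.0015],"roll":0,"jaw":1},{"xyz":[-0.0008,0.0008,0.0015],"roll":0,"jaw":1},{"xyz":[-0.0008,0.0008,0.0015],"roll":0,"jaw":1},{"xyz":[-0.0008,0.0008,0.0015],"roll":0,"jaw":1}]' 20; python3 st.py
```

```text
time_s: 11.25
ee_pos: [414.8, -129.3, 212.0]
ee_rot: [-180.0, -0.0, 11.0]
force: [-1.7, 2.1, 1.1]
gripper_width: 11.9
{'time_s': 11.25, 'ee_pos': [414.83, -129.33, 212.0], 'ee_rot': [-179.98, -0.0, 11.0], 'force': [-1.71, 2.12, 1.06], 'torque': [-0.07, 0.38, -0.19], 'gripper_width': 11.95}
```

```bash
python3 -m pendant '[{"xyz":[-0.0003,-0.0004,0],"roll":0,"jaw":1},{"xyz":[-0.0006,-0.0004,0],"roll":0,"jaw":1},{"xyz":[-0.0006,-0.0004,0.0005],"roll":0,"jaw":1},{"xyz":[-0.0006,-0.0004,0.001],"roll":0,"jaw":1},{"xyz":[-0.0006,-0.0004,0.001],"roll":0,"jaw":1},{"xyz":[-0.0006,-0.0004,0.001],"roll":0,"jaw":1},{"xyz":[-0.0006,-0.0004,0.001],"roll":0,"jaw":1},{"xyz":[-0.0006,-0.0004,0.001],"roll":0,"jaw":1}]' 20; python3 st.py
```

```text
time_s: 12.25
ee_pos: [414.1, -129.4, 210.8]
ee_rot: [180.0, 0.0, 11.0]
force: [-1.6, -2.2, -5.0]
gripper_width: 11.9
{'time_s': 12.25, 'ee_pos': [414.07, -129.38, 210.79], 'ee_rot': [179.99, 0.03, 11.0], 'force': [-1.57, -2.19, -5.03], 'torque': [-0.34, 0.08, -0.14], 'gripper_width': 11.87}
```

```bash
python3 -m pendant '[{"xyz":[-0.0003,0.0002,0.0005],"roll":0,"jaw":1},{"xyz":[-0.0003,0.0002,0.001],"roll":0,"jaw":1},{"xyz":[-0.0003,0.0002,0.0015],"roll":0,"jaw":1},{"xyz":[-0.0003,0.0002,0.002],"roll":0,"jaw":1},{"xyz":[-0.0003,0.0002,0.0025],"roll":0,"jaw":1},{"xyz":[-0.0003,0.0002,0.003],"roll":0,"jaw":1},{"xyz":[-0.0003,0.0002,0.003],"roll":0,"jaw":1},{"xyz":[-0.0003,0.0002,0.003],"roll":0,"jaw":1}]' 20; python3 st.py
```

```text
time_s: 13.25
ee_pos: [413.9, -129.5, 207.9]
ee_rot: [180.0, 0.0, 11.0]
force: [-1.5, -1.1, -2.0]
gripper_width: 11.9
{'time_s': 13.25, 'ee_pos': [413.95, -129.51, 207.89], 'ee_rot': [180.0, 0.0, 11.0], 'force': [-1.49, -1.11, -1.98], 'torque': [-0.21, 0.09, -0.12], 'gripper_width': 11.92}
```

```bash
python3 -m pendant '[{"xyz":[-0.0003,0.0001,0.001],"roll":0,"jaw":1},{"xyz":[-0.0003,0.0001,0.002],"roll":0,"jaw":1},{"xyz":[-0.0003,0.0001,0.003],"roll":0,"jaw":1},{"xyz":[-0.0003,0.0001,0.004],"roll":0,"jaw":1},{"xyz":[-0.0003,0.0001,0.005],"roll":0,"jaw":1},{"xyz":[-0.0003,0.0001,0.006],"roll":0,"jaw":1},{"xyz":[-0.0003,0.0001,0.007],"roll":0,"jaw":1},{"xyz":[-0.0003,0.0001,0.008],"roll":0,"jaw":1}]' 20; python3 st.py
```

```text
time_s: 14.25
ee_pos: [413.8, -129.7, 199.9]
ee_rot: [180.0, -0.0, 11.0]
force: [-0.4, -0.2, -1.9]
gripper_width: 11.8
{'time_s': 14.25, 'ee_pos': [413.75, -129.66, 199.92], 'ee_rot': [180.0, -0.01, 11.01], 'force': [-0.39, -0.18, -1.87], 'torque': [0.03, -0.06, -0.02], 'gripper_width': 11.81}
```

```bash
python3 -m pendant '[{"xyz":[0,0,0.001],"roll":0,"jaw":1},{"xyz":[0,0,0.002],"roll":0,"jaw":1},{"xyz":[0,0,0.003],"roll":0,"jaw":1},{"xyz":[0,0,0.0035],"roll":0,"jaw":1},{"xyz":[0,0,0.004],"roll":0,"jaw":1},{"xyz":[0,0,0.0045],"roll":0,"jaw":1},{"xyz":[0,0,0.005],"roll":0,"jaw":1},{"xyz":[0,0,0.005],"roll":0,"jaw":1}]' 20; python3 st.py
```

```text
time_s: 15.25
ee_pos: [413.7, -129.7, 194.9]
ee_rot: [180.0, -0.0, 11.0]
force: [0.5, -0.6, -1.3]
gripper_width: 12.3
{'time_s': 15.25, 'ee_pos': [413.71, -129.67, 194.9], 'ee_rot': [179.99, -0.0, 11.01], 'force': [0.48, -0.55, -1.32], 'torque': [0.07, -0.07, 0.01], 'gripper_width': 12.29}
```

```bash
python3 -m pendant '[{"xyz":[0,0,0.0005],"roll":0,"jaw":1},{"xyz":[0,0,0.001],"roll":0,"jaw":1},{"xyz":[0,0,0.0015],"roll":0,"jaw":1},{"xyz":[0,0,0.002],"roll":0,"jaw":1},{"xyz":[0,0,0.002],"roll":0,"jaw":1},{"xyz":[0,0,0.002],"roll":0,"jaw":1},{"xyz":[0,0,0.002],"roll":0,"jaw":1},{"xyz":[0,0,0.002],"roll":0,"jaw":1}]' 20; python3 st.py
```

```text
time_s: 16.25
ee_pos: [413.9, -129.6, 194.2]
ee_rot: [180.0, -0.1, 11.0]
force: [-1.8, 1.6, 7.8]
gripper_width: 11.8
{'time_s': 16.25, 'ee_pos': [413.92, -129.59, 194.18], 'ee_rot': [179.97, -0.07, 10.98], 'force': [-1.77, 1.61, 7.78], 'torque': [0.11, 0.45, -0.21], 'gripper_width': 11.8}
```

Contact came at TCP z≈194.2 with about 10 N. That is roughly 20 mm below where the sockets first touched the pin tips, as seating should be. I'll ease off, let go and rise.

```bash
python3 -m pendant '[{"xyz":[0,0,-0.0005],"roll":0,"jaw":1},{"xyz":[0,0,-0.001],"roll":0,"jaw":1},{"xyz":[0,0,-0.001],"roll":0,"jaw":0.6},{"xyz":[0,0,-0.001],"roll":0,"jaw":0.6},{"xyz":[0,0,-0.001],"roll":0,"jaw":0.6},{"xyz":[0,0,-0.03],"roll":0,"jaw":0.6},{"xyz":[0,0,-0.07],"roll":0,"jaw":0.6},{"xyz":[0,0,-0.1],"roll":0,"jaw":0.6}]' 20; python3 st.py
python3 ov.py pics/ov2.png 430.0 -238.5 2 -155
python3 - <<'E'
from m import *
im,d,p=load('scene'); W=world(d,p)
m=(W[...,2]>212)&(W[...,2]<232)&(W[...,1]>-245)&(W[...,1]<0)&(W[...,0]>330)&(W[...,0]<480)
k=cv2.connectedComponentsWithStats(m.astype(np.uint8))
for i in range(1,k[0]):
  if k[2][i,4]>40:
    P=W[k[1]==i]; r=cv2.minAreaRect(P[:,:2].astype(np.float32)); print(len(P),np.percentile(P[:,2],[5,50,95]),r)
E
```

```text
time_s: 17.25
ee_pos: [414.0, -129.8, 294.4]
ee_rot: [180.0, -0.1, 11.0]
force: [0.3, -1.0, 0.5]
gripper_width: 36.5
{'time_s': 17.25, 'ee_pos': [413.96, -129.79, 294.4], 'ee_rot': [179.95, -0.06, 11.01], 'force': [0.31, -0.99, 0.47], 'torque': [-0.06, -0.15, 0.06], 'gripper_width': 36.51}
{'time_s': np.float64(17.3), 'ee_pos': array([ 415.76, -130.4 ,  298.07]), 'ee_rot': array([179.75,  -0.42,  11.01]), 'force': array([2.07, 0.17, 2.08]), 'torque': array([-0.02, -0.18,  0.03])}
mid [ 415.4 -128.4  143.1] socket axis [ 430.9 -239.5] tip gap z -16.93245708864083
578 [213.52714286 221.67909297 224.72908231] ((415.050048828125, -126.82184600830078), (19.72690773010254, 201.65521240234375), 11.839118003845215)
```

View pics/ov2.png

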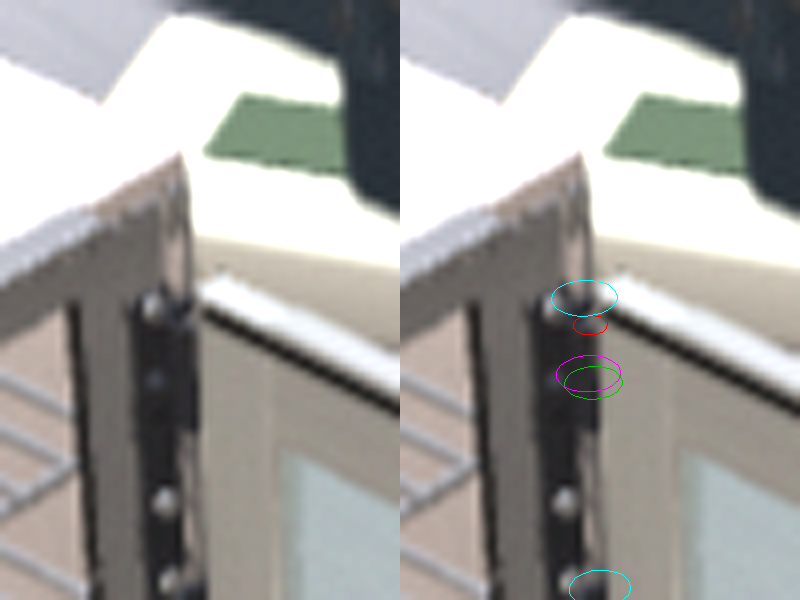

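The view confirms the seating: the upper socket (dark, at 580,330) sits on its shoulder, no bright pin is left showing, and the door's top edge measures 224.7 mm against 225 expected. Next I'll go around to the outer face with shut fingers.

```bash
python3 -m pendant '[{"xyz":[-0.025,-0.025,0],"roll":0,"jaw":0.7},{"xyz":[-0.051,-0.051,0],"roll":0,"jaw":1},{"xyz":[-0.051,-0.051,0.005],"roll":0,"jaw":1},{"xyz":[-0.051,-0.051,0.03],"roll":0,"jaw":1},{"xyz":[-0.051,-0.051,0.06],"roll":0,"jaw":1},{"xyz":[-0.051,-0.051,0.085],"roll":0,"jaw":1},{"xyz":[-0.051,-0.051,0.1],"roll":0,"jaw":1},{"xyz":[-0.051,-0.051,0.1],"roll":0,"jaw":1}]' 20
cat > arc.py <<'E'
from h import *; import sys
P=np.array([429.2,-238.5]); r,h=160,13.5
g=float(sys.argv[1]); s=env.state(); p=s['ee_pos']; y=np.radians(s['ee_rot'][2])
print(p.round(1),s['ee_rot'].round(1),s['force'].round(1),s['gripper_width'])
x=np.array([np.cos(y),np.sin(y)]); t=np.array([x[1],-x[0]])
for th in map(float,sys.argv[2:]):
    a=np.radians(th); X=np.array([np.cos(a),np.sin(a)]); Y=np.array([-X[1],X[0]])
    d=P+r*Y-(h+g)*X-p[:2]; print(th,'xyz',(d@x/1000).round(4),(d@t/1000).round(4),'roll',round(np.degrees(y)-th,1))
E
python3 arc.py 0 11 7 3 -1 -5 -9 -13 -17
```

```text
time_s: 18.3
ee_pos: [353.6, -89.5, 191.7]
ee_rot: [-179.9, 0.2, 11.0]
force: [-1.0, 0.1, 0.5]
gripper_width: 0.6
[353.6 -89.5 191.7] [-179.9    0.2   11. ] [-1.   0.1  0.5] 0.608190532113964
11.0 xyz 0.0323 0.0007 roll -0.0
7.0 xyz 0.0435 0.0001 roll 4.0
3.0 xyz 0.0547 0.0004 roll 8.0
-1.0 xyz 0.0658 0.0014 roll 12.0
-5.0 xyz 0.0769 0.0032 roll 16.0
-9.0 xyz 0.0878 0.0057 roll 20.0
-13.0 xyz 0.0985 0.009 roll 24.0
-17.0 xyz 0.109 0.0131 roll 28.0
```

```bash
python3 -m pendant '[{"xyz":[0.015,0.001,0],"roll":0,"jaw":1},{"xyz":[0.026,0.001,0],"roll":0,"jaw":1},{"xyz":[0.03,0.001,0],"roll":0,"jaw":1},{"xyz":[0.0325,0.0007,0],"roll":0,"jaw":1},{"xyz":[0.0355,0.0005,0],"roll":1,"jaw":1},{"xyz":[0.04,0.0003,0],"roll":2.8,"jaw":1},{"xyz":[0.0465,0.0001,0],"roll":5,"jaw":1},{"xyz":[0.0547,0.0004,0],"roll":8,"jaw":1}]' 20; python3 arc.py 0 -1 -5 -9 -13 -17 -21 -25 -29 -32
```

```text
time_s: 19.3
ee_pos: [407.8, -79.2, 193.0]
ee_rot: [180.0, -0.0, 2.8]
force: [-0.2, -0.2, -0.6]
gripper_width: 0.3
[407.8 -79.2 193. ] [180.   -0.    2.8] [-0.2 -0.2 -0.6] 0.3369130323546319
-1.0 xyz 0.0107 -0.0004 roll 3.8
-5.0 xyz 0.0219 -0.0002 roll 7.8
-9.0 xyz 0.0331 0.0008 roll 11.8
-13.0 xyz 0.0441 0.0025 roll 15.8
-17.0 xyz 0.0551 0.005 roll 19.8
-21.0 xyz 0.0658 0.0083 roll 23.8
-25.0 xyz 0.0762 0.0123 roll 27.8
-29.0 xyz 0.0864 0.0171 roll 31.8
-32.0 xyz 0.0938 0.0211 roll 34.8
```

```bash
python3 -m pendant '[{"xyz":[0.0107,-0.0004,0],"roll":4,"jaw":1},{"xyz":[0.022,-0.0002,0],"roll":8,"jaw":1},{"xyz":[0.033,0.0008,0],"roll":12,"jaw":1},{"xyz":[0.044,0.0025,0],"roll":16,"jaw":1},{"xyz":[0.055,0.005,0],"roll":20,"jaw":1},{"xyz":[0.066,0.0083,0],"roll":24,"jaw":1},{"xyz":[0.0762,0.0123,0],"roll":28,"jaw":1},{"xyz":[0.0864,0.017,0],"roll":32,"jaw":1}]' 20
cat > door.py <<'E'
from m import *
for n in('scene','top'):
  im,d,p=grab(n); W=world(d,p)
  m=(W[...,2]>212)&(W[...,2]<232)&(W[...,1]>-262)&(W[...,1]<0)&(W[...,0]>330)&(W[...,0]<680)
  k=cv2.connectedComponentsWithStats(m.astype(np.uint8))
  for i in range(1,k[0]):
   if k[2][i,4]>60:
    P=W[k[1]==i]; print(n,len(P),np.percentile(P[:,2],[5,95]).round(1),np.round(cv2.boxPoints(cv2.minAreaRect(P[:,:2].astype(np.float32))),1).tolist())
E
python3 door.py; python3 arc.py 0 -33 -37 -41 -45 -49 -53 -57 -61 -65
```

```text
time_s: 20.3
ee_pos: [495.2, -91.8, 192.9]
ee_rot: [180.0, 0.0, -29.2]
force: [-0.6, -0.3, 0.2]
gripper_width: 0.1
scene 416 [214.6 229.3] [[512.2999877929688, -238.8000030517578], [513.5, -245.1999969482422], [679.9000244140625, -213.10000610351562], [678.7000122070312, -206.6999969482422]]
scene 317 [214.5 228.4] [[459.1000061035156, -138.60000610351562], [490.70001220703125, -155.6999969482422], [543.5999755859375, -58.20000076293945], [512.0, -41.099998474121094]]
top 65 [212.9 230.9] [[411.5, -259.6000061035156], [411.8999938964844, -262.1000061035156], [453.79998779296875, -254.8000030517578], [453.3999938964844, -252.1999969482422]]
[495.8 -92.  192.8] [-180.    -0.   -29.1] [ 0.1 -0.8 -0.4] 0.5809430507655716
-33.0 xyz 0.0105 -0.0001 roll 3.9
-37.0 xyz 0.0217 0.0001 roll 7.9
-41.0 xyz 0.0328 0.0011 roll 11.9
-45.0 xyz 0.0439 0.0029 roll 15.9
-49.0 xyz 0.0548 0.0054 roll 19.9
-53.0 xyz 0.0655 0.0087 roll 23.9
-57.0 xyz 0.076 0.0127 roll 27.9
-61.0 xyz 0.0861 0.0175 roll 31.9
-65.0 xyz 0.0959 0.0229 roll 35.9
```

```bash
python3 -m pendant '[{"xyz":[0.0105,-0.0001,0],"roll":4,"jaw":1},{"xyz":[0.022,0.0001,0],"roll":8,"jaw":1},{"xyz":[0.033,0.0011,0],"roll":12,"jaw":1},{"xyz":[0.044,0.0029,0],"roll":16,"jaw":1},{"xyz":[0.055,0.0054,0],"roll":20,"jaw":1},{"xyz":[0.0655,0.0087,0],"roll":24,"jaw":1},{"xyz":[0.076,0.0127,0],"roll":28,"jaw":1},{"xyz":[0.086,0.0175,0],"roll":32,"jaw":1}]' 20; python3 arc.py 0 -64 -67 -70 -72 -74 -75 -76 -77 -78 -79
```

```text
time_s: 21.4
ee_pos: [561.3, -148.7, 192.9]
ee_rot: [180.0, 0.0, -61.1]
force: [0.2, -0.3, -0.0]
gripper_width: 0.4
[ 561.3 -148.7  192.9] [180.    0.  -61.1] [ 0.2 -0.3 -0. ] 0.36285546413581354
-64.0 xyz 0.0094 -0.0014 roll 2.9
-67.0 xyz 0.0178 -0.0014 roll 5.9
-70.0 xyz 0.0262 -0.0011 roll 8.9
-72.0 xyz 0.0318 -0.0006 roll 10.9
-74.0 xyz 0.0373 0.0001 roll 12.9
-75.0 xyz 0.0401 0.0005 roll 13.9
-76.0 xyz 0.0429 0.001 roll 14.9
-77.0 xyz 0.0456 0.0015 roll 15.9
-78.0 xyz 0.0484 0.0021 roll 16.9
-79.0 xyz 0.0511 0.0027 roll 17.9
```

```bash
python3 -m pendant '[{"xyz":[0.0094,-0.0014,0],"roll":3,"jaw":1},{"xyz":[0.018,-0.0014,0],"roll":6,"jaw":1},{"xyz":[0.026,-0.0011,0],"roll":9,"jaw":1},{"xyz":[0.0318,-0.0006,0],"roll":11,"jaw":1},{"xyz":[0.0373,0.0001,0],"roll":13,"jaw":1},{"xyz":[0.04,0.0005,0],"roll":14,"jaw":1},{"xyz":[0.0415,0.0008,0],"roll":14.5,"jaw":1},{"xyz":[0.043,0.001,0],"roll":15,"jaw":1}]' 20; python3 arc.py 0 -76.5 -77 -77.5 -78 -78.5 -79 -79.5 -80; python3 door.py
```

```text
time_s: 22.4
ee_pos: [581.5, -186.8, 193.0]
ee_rot: [180.0, 0.0, -76.0]
force: [0.5, -0.3, 0.6]
gripper_width: -0.0
[ 581.5 -186.8  193. ] [180.   0. -76.] [ 0.5 -0.3  0.6] -0.005237431456688903
-76.5 xyz 0.0012 0.0001 roll 0.5
-77.0 xyz 0.0026 0.0 roll 1.0
-77.5 xyz 0.004 -0.0 roll 1.5
-78.0 xyz 0.0054 -0.0001 roll 2.0
-78.5 xyz 0.0068 -0.0002 roll 2.5
-79.0 xyz 0.0082 -0.0002 roll 3.0
-79.5 xyz 0.0096 -0.0003 roll 3.5
-80.0 xyz 0.011 -0.0003 roll 4.0
scene 89 [213.7 230.6] [[409.1000061035156, -245.3000030517578], [413.5, -264.0], [461.20001220703125, -252.6999969482422], [456.79998779296875, -234.10000610351562]]
scene 260 [214.3 229.6] [[586.7999877929688, -224.60000610351562], [587.7999877929688, -229.8000030517578], [680.5, -211.89999389648438], [679.5, -206.6999969482422]]
scene 270 [212.9 230.5] [[564.2000122070312, -177.6999969482422], [572.0999755859375, -213.39999389648438], [639.7000122070312, -198.5], [631.9000244140625, -162.8000030517578]]
top 216 [216.  226.6] [[489.6000061035156, -224.0], [493.70001220703125, -238.3000030517578], [558.0, -219.8000030517578], [553.7999877929688, -205.5]]
```

```bash
python3 -m pendant '[{"xyz":[0.001,0,0],"roll":0.4,"jaw":1},{"xyz":[0.002,0,0],"roll":0.8,"jaw":1},{"xyz":[0.003,0,0],"roll":1.1,"jaw":1},{"xyz":[0.004,0,0],"roll":1.5,"jaw":1},{"xyz":[0.0045,0,0],"roll":1.7,"jaw":1},{"xyz":[0.005,0,0],"roll":1.9,"jaw":1},{"xyz":[0.0055,0,0],"roll":2.1,"jaw":1},{"xyz":[0.006,0,0],"roll":2.2,"jaw":1}]' 20; python3 st.py
```

```text
time_s: 23.5
ee_pos: [583.0, -192.7, 193.0]
ee_rot: [-180.0, -0.0, -78.2]
force: [0.0, 0.2, 0.0]
gripper_width: 0.6
{'time_s': 23.5, 'ee_pos': [582.99, -192.68, 192.96], 'ee_rot': [-180.0, -0.01, -78.2], 'force': [0.01, 0.22, 0.01], 'torque': [-0.0, 0.03, -0.03], 'gripper_width': 0.61}
```

```bash
python3 -m pendant '[{"xyz":[0.0003,0,0],"roll":0.1,"jaw":1},{"xyz":[0.0006,0,0],"roll":0.2,"jaw":1},{"xyz":[0.0009,0,0],"roll":0.3,"jaw":1},{"xyz":[0.0012,0,0],"roll":0.4,"jaw":1},{"xyz":[0.0015,0,0],"roll":0.5,"jaw":1},{"xyz":[0.0018,0,0],"roll":0.6,"jaw":1},{"xyz":[0.002,0,0],"roll":0.7,"jaw":1},{"xyz":[0.002,0,0],"roll":0.7,"jaw":1}]' 20; python3 st.py
```

```text
time_s: 24.5
ee_pos: [583.4, -194.6, 192.9]
ee_rot: [180.0, -0.0, -78.9]
force: [0.2, 0.2, 0.1]
gripper_width: 0.3
{'time_s': 24.5, 'ee_pos': [583.37, -194.64, 192.92], 'ee_rot': [180.0, -0.0, -78.9], 'force': [0.15, 0.21, 0.14], 'torque': [0.02, 0.03, 0.0], 'gripper_width': 0.33}
```

```bash
python3 -m pendant '[{"xyz":[0.0003,0,0],"roll":0.1,"jaw":1},{"xyz":[0.0006,0,0],"roll":0.2,"jaw":1},{"xyz":[0.0009,0,0],"roll":0.3,"jaw":1},{"xyz":[0.0012,0,0],"roll":0.4,"jaw":1},{"xyz":[0.0015,0,0],"roll":0.4,"jaw":1},{"xyz":[0.0015,0,0],"roll":0.4,"jaw":1},{"xyz":[0.0015,0,0],"roll":0.4,"jaw":1},{"xyz":[0.0015,0,0],"roll":0.4,"jaw":1}]' 20; python3 st.py
```

```text
time_s: 25.5
ee_pos: [583.7, -196.1, 193.0]
ee_rot: [-180.0, -0.0, -79.3]
force: [-0.3, -0.4, 0.4]
gripper_width: 0.5
{'time_s': 25.5, 'ee_pos': [583.69, -196.07, 192.97], 'ee_rot': [-180.0, -0.0, -79.29], 'force': [-0.27, -0.39, 0.35], 'torque': [0.01, -0.05, -0.03], 'gripper_width': 0.53}
```

Run:
```python
from m import *
grab('top'); grab('scene'); t,_,_=load('top'); c,_,_=load('scene')
a=cv2.resize(t[160:310,400:500],None,fx=4,fy=4,interpolation=cv2.INTER_CUBIC)
b=cv2.resize(c[130:280,190:290],None,fx=4,fy=4,interpolation=cv2.INTER_CUBIC)
cv2.imwrite('pics/shut1.png',np.clip(np.hstack([a,b])*1.5,0,255).astype(np.uint8))
```

```text
(no output)
```

View pics/shut1.png

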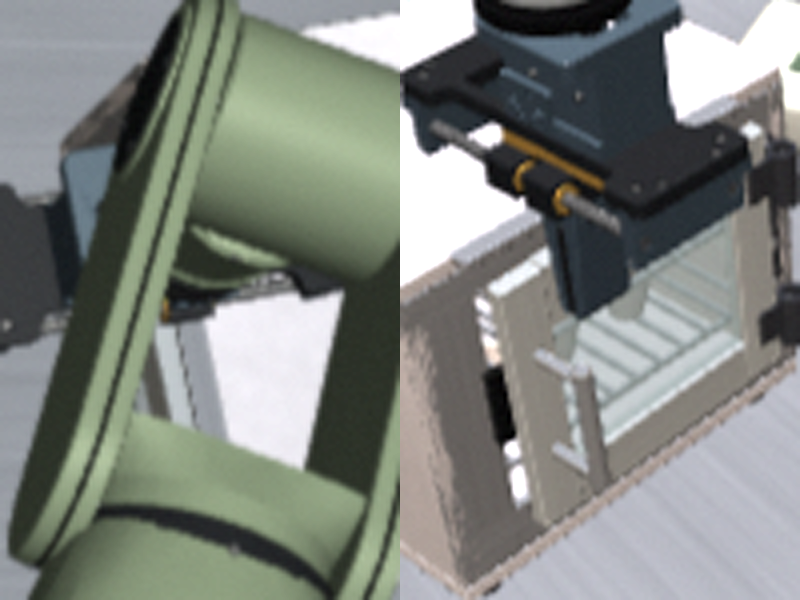

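The scene view shows the door nearly shut, but its free edge at crop (520,400) still stands off the black stop at (495,405). I'll measure what remains.

```bash
cat > gap.py <<'E'
from m import *
im,d,p=load('scene'); W=world(d,p)
C=np.array([570.8,-344.0]); a=np.radians(-79.0); ex=np.array([np.cos(a),np.sin(a)]); ey=np.array([-ex[1],ex[0]])
cx=(W[...,:2]-C)@ex; cy=(W[...,:2]-C)@ey; z=W[...,2]
for lo,hi in((-105,-92),(-60,-30),(60,70),(70,78),(78,88),(88,95)):
    m=(cy>lo)&(cy<hi)&(z>65)&(z<95)&(cx>-160)&(cx<-105); print(lo,hi,m.sum(),np.percentile(cx[m],[10,50,90]).round(1) if m.any() else '')
E
python3 gap.py
```

```text
-105 -92 29 [-132.5 -131.2 -129. ]
-60 -30 98 [-131.1 -129.1 -125. ]
60 70 20 [-131.6 -129.9 -128.4]
70 78 30 [-132.1 -130.6 -129.2]
78 88 31 [-132.1 -130.5 -129.4]
88 95 44 [-132.1 -128.3 -122.3]
```

```bash
python3 -m pendant '[{"xyz":[0.0003,0,0],"roll":0.1,"jaw":1},{"xyz":[0.0006,0,0],"roll":0.2,"jaw":1},{"xyz":[0.0009,0,0],"roll":0.3,"jaw":1},{"xyz":[0.0012,0,0],"roll":0.4,"jaw":1},{"xyz":[0.0015,0,0],"roll":0.4,"jaw":1},{"xyz":[0.0015,0,0],"roll":0.4,"jaw":1},{"xyz":[0.0015,0,0],"roll":0.4,"jaw":1},{"xyz":[0.0015,0,0],"roll":0.4,"jaw":1}]' 20; python3 st.py
```

```text
time_s: 26.6
ee_pos: [583.9, -197.0, 193.0]
ee_rot: [-180.0, 0.1, -79.7]
force: [-0.3, 5.3, 0.9]
gripper_width: 0.6
{'time_s': 26.6, 'ee_pos': [583.93, -197.0, 192.95], 'ee_rot': [-180.0, 0.05, -79.69], 'force': [-0.27, 5.34, 0.85], 'torque': [0.75, 0.03, 0.08], 'gripper_width': 0.62}
```

A steady 5.3 N at the expected angle means the door is against its stop. I'll back off straight and then rise.

```bash
python3 -m pendant '[{"xyz":[-0.003,0,0],"roll":0,"jaw":1},{"xyz":[-0.012,0,0],"roll":0,"jaw":1},{"xyz":[-0.03,0,0],"roll":0,"jaw":1},{"xyz":[-0.06,0,0],"roll":0,"jaw":1},{"xyz":[-0.1,0,-0.02],"roll":0,"jaw":1},{"xyz":[-0.15,0,-0.05],"roll":0,"jaw":1},{"xyz":[-0.2,0,-0.09],"roll":0,"jaw":1},{"xyz":[-0.25,0,-0.12],"roll":0,"jaw":1}]' 20
python3 - <<'E'
from m import *
grab('top'); grab('scene'); t,_,_=load('top'); c,_,_=load('scene')
a=cv2.resize(t[160:310,400:500],None,fx=4,fy=4,interpolation=cv2.INTER_CUBIC)
b=cv2.resize(c[130:280,190:290],None,fx=4,fy=4,interpolation=cv2.INTER_CUBIC)
cv2.imwrite('pics/shut2.png',np.clip(np.hstack([a,b])*1.5,0,255).astype(np.uint8))
E
python3 gap.py; python3 st.py
```

```text
time_s: 27.6
ee_pos: [538.5, 50.5, 314.6]
ee_rot: [-179.9, -0.0, -79.7]
force: [0.3, 0.4, -0.1]
gripper_width: 0.4
-105 -92 38 [-133.1 -131.2 -129.2]
-60 -30 102 [-132.  -129.7 -126. ]
60 70 17 [-133.6 -132.5 -130.5]
70 78 26 [-133.9 -132.4 -131.2]
78 88 34 [-133.9 -132.5 -131.1]
88 95 47 [-134.4 -131.1 -123.6]
{'time_s': 27.7, 'ee_pos': [539.42, 53.32, 317.22], 'ee_rot': [-179.52, 0.06, -79.35], 'force': [0.5, -0.93, -0.47], 'torque': [-0.01, -0.02, -0.02], 'gripper_width': 0.47}
```

View pics/shut2.png

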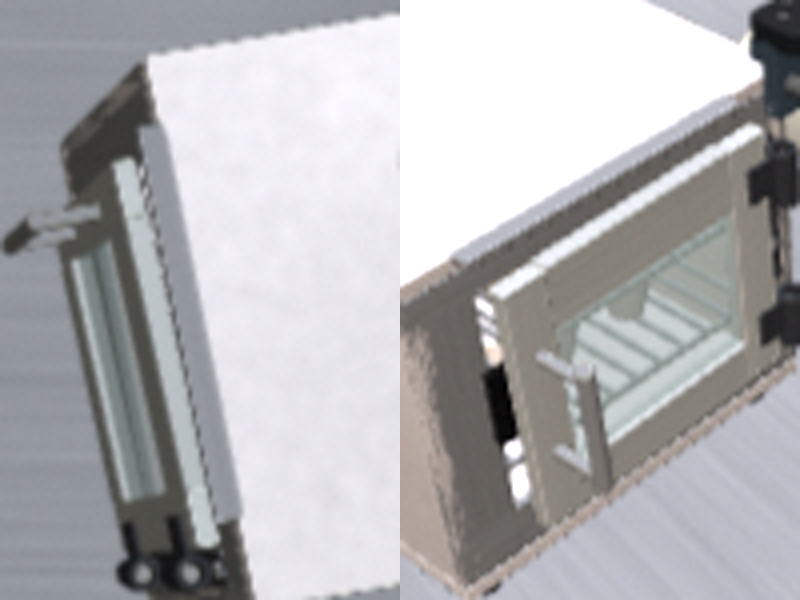

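```bash
cat > edge.py <<'E'
from m import *
C=np.array([570.8,-344.0]); a=np.radians(-79.0); ex=np.array([np.cos(a),np.sin(a)]); ey=np.array([-ex[1],ex[0]])
for n in('top','scene'):
    im,d,p=load(n); W=world(d,p); cx=(W[...,:2]-C)@ex; cy=(W[...,:2]-C)@ey; z=W[...,2]
    for c in(-95,-60,-25,10,45,80):
        r=[]
        for lo,hi in((218,232),(240,252)):
            m=(abs(cy-c)<10)&(z>lo)&(z<hi)&(cx>-160)&(cx<-90); r+=[m.sum(),np.percentile(cx[m],[3,50,97]).round(1).tolist() if m.any() else '']
        print(n,c,'door',r[:2],'lip',r[2:])
E
python3 edge.py
python3 - <<'E'
from edge import *
im,d,p=load('top'); f=10; u0,v0=415,185
o=cv2.resize(im[v0:v0+60,u0:u0+40],None,fx=f,fy=f,interpolation=cv2.INTER_CUBIC); o=np.clip(o*1.3,0,255).astype(np.uint8); raw=o.copy()
def line(pts,z,col):
    X=np.array([[*(C+x*ex+y*ey),z] for x,y in pts]); q=((pix(X,p)-[u0,v0]+.5)*f).astype(np.int32); cv2.polylines(o,[q],False,col,1)
line([(-124,-120),(-124,120)],245,(0,0,255))
line([(-130.3,-105),(-128,95),(-116,95),(-118.3,-105)],225,(0,200,0))
cv2.imwrite('pics/topedge.png',np.hstack([raw,o]))
E
```

```text
top -95 door [np.int64(74), [-129.7, -124.2, -111.9]] lip [np.int64(153), [-122.4, -104.5, -90.9]]
top -60 door [np.int64(63), [-130.8, -125.6, -119.7]] lip [np.int64(176), [-123.2, -107.1, -91.4]]
top -25 door [np.int64(68), [-130.7, -125.9, -118.7]] lip [np.int64(170), [-122.5, -107.0, -91.0]]
top 10 door [np.int64(63), [-131.7, -125.8, -119.5]] lip [np.int64(169), [-122.6, -107.1, -91.3]]
top 45 door [np.int64(66), [-131.9, -125.9, -119.4]] lip [np.int64(164), [-122.3, -107.0, -91.3]]
top 80 door [np.int64(62), [-132.8, -127.0, -120.1]] lip [np.int64(166), [-122.2, -106.9, -90.5]]
scene -95 door [np.int64(61), [-130.1, -120.7, -110.0]] lip [np.int64(66), [-122.8, -104.5, -90.4]]
scene -60 door [np.int64(72), [-131.5, -121.1, -109.7]] lip [np.int64(82), [-124.0, -110.5, -91.1]]
scene -25 door [np.int64(67), [-131.0, -120.9, -110.0]] lip [np.int64(84), [-123.3, -109.4, -91.5]]
scene 10 door [np.int64(80), [-132.4, -121.1, -110.1]] lip [np.int64(97), [-123.8, -110.7, -91.3]]
scene 45 door [np.int64(80), [-133.0, -122.1, -110.3]] lip [np.int64(101), [-123.6, -109.7, -91.8]]
scene 80 d
[... 579 characters left out ...]
3]]
top 80 door [np.int64(62), [-132.8, -127.0, -120.1]] lip [np.int64(166), [-122.2, -106.9, -90.5]]
scene -95 door [np.int64(61), [-130.1, -120.7, -110.0]] lip [np.int64(66), [-122.8, -104.5, -90.4]]
scene -60 door [np.int64(72), [-131.5, -121.1, -109.7]] lip [np.int64(82), [-124.0, -110.5, -91.1]]
scene -25 door [np.int64(67), [-131.0, -120.9, -110.0]] lip [np.int64(84), [-123.3, -109.4, -91.5]]
scene 10 door [np.int64(80), [-132.4, -121.1, -110.1]] lip [np.int64(97), [-123.8, -110.7, -91.3]]
scene 45 door [np.int64(80), [-133.0, -122.1, -110.3]] lip [np.int64(101), [-123.6, -109.7, -91.8]]
scene 80 door [np.int64(87), [-133.9, -122.4, -109.4]] lip [np.int64(101), [-123.0, -110.3, -90.6]]
```

View pics/topedge.png

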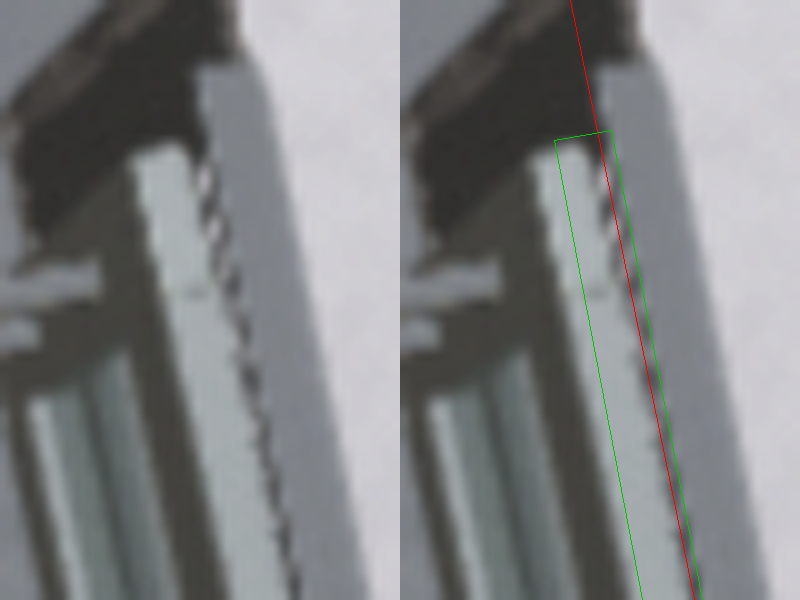

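The free edge has sprung back. The door's outer face reads −130 near the hinge but −133 near the free edge, about 5 mm ajar: in the left picture the whole top strip and a gap to the lip are visible. I'll push again and release much more slowly.

```bash
python3 go.py '[[583.9,-197,193,-79.7]]'
```

```text
[539.4  53.3 317.2] [-1.7952e+02  6.0000e-02 -7.9350e+01]
[583.9, -197, 193, -79.7] [0.2542 0.0025 0.1242] roll 0.35
```

```bash
python3 -m pendant '[{"xyz":[0.05,0,0.03],"roll":0,"jaw":1},{"xyz":[0.1,0,0.07],"roll":0,"jaw":1},{"xyz":[0.15,0,0.1],"roll":0,"jaw":1},{"xyz":[0.19,0,0.12],"roll":0,"jaw":1},{"xyz":[0.22,0,0.12],"roll":0,"jaw":1},{"xyz":[0.235,0,0.12],"roll":0,"jaw":1},{"xyz":[0.239,0,0.12],"roll":0,"jaw":1},{"xyz":[0.24,0,0.12],"roll":0,"jaw":1}]' 20; python3 st.py
```

```text
time_s: 28.7
ee_pos: [582.1, -187.0, 193.2]
ee_rot: [-180.0, 0.0, -79.7]
force: [-0.1, 0.7, -0.8]
gripper_width: 0.6
{'time_s': 28.7, 'ee_pos': [582.1, -187.02, 193.18], 'ee_rot': [-179.99, 0.01, -79.67], 'force': [-0.14, 0.69, -0.83], 'torque': [-0.02, 0.0, 0.04], 'gripper_width': 0.59}
```

```bash
python3 -m pendant '[{"xyz":[0.002,0,0],"roll":0,"jaw":1},{"xyz":[0.004,0,0],"roll":0,"jaw":1},{"xyz":[0.0055,0,0],"roll":0,"jaw":1},{"xyz":[0.0065,0,0],"roll":0,"jaw":1},{"xyz":[0.0075,0,0],"roll":0,"jaw":1},{"xyz":[0.0083,0,0],"roll":0,"jaw":1},{"xyz":[0.009,0,0],"roll":0,"jaw":1},{"xyz":[0.009,0,0],"roll":0,"jaw":1}]' 20; python3 st.py
```

```text
time_s: 29.7
ee_pos: [583.8, -196.6, 192.9]
ee_rot: [180.0, -0.0, -79.7]
force: [-0.1, -0.4, 0.9]
gripper_width: 0.2
{'time_s': 29.7, 'ee_pos': [583.77, -196.63, 192.94], 'ee_rot': [180.0, -0.0, -79.7], 'force': [-0.09, -0.44, 0.93], 'torque': [0.07, 0.06, -0.06], 'gripper_width': 0.23}
```

```bash
python3 -m pendant '[{"xyz":[0.0001,0,0],"roll":0,"jaw":1},{"xyz":[0.0002,0,0],"roll":0,"jaw":1},{"xyz":[0.0003,0,0],"roll":0,"jaw":1},{"xyz":[0.0004,0,0],"roll":0,"jaw":1},{"xyz":[0.0005,0,0],"roll":0,"jaw":1},{"xyz":[0.0006,0,0],"roll":0,"jaw":1},{"xyz":[0.0006,0,0],"roll":0,"jaw":1},{"xyz":[0.0006,0,0],"roll":0,"jaw":1}]' 20; python3 st.py
```

```text
time_s: 30.7
ee_pos: [583.9, -196.9, 192.9]
ee_rot: [180.0, 0.0, -79.7]
force: [-0.4, 1.7, 1.0]
gripper_width: -0.0
{'time_s': 30.7, 'ee_pos': [583.86, -196.9, 192.94], 'ee_rot': [180.0, 0.02, -79.69], 'force': [-0.44, 1.66, 0.99], 'torque': [0.38, 0.08, 0.0], 'gripper_width': -0.03}
```

```bash
python3 -c "
from m import *
grab('top');grab('scene')"; python3 gap.py; python3 -m pendant '[{"xyz":[-0.0001,0,0],"roll":0,"jaw":1},{"xyz":[-0.0002,0,0],"roll":0,"jaw":1},{"xyz":[-0.0003,0,0],"roll":0,"jaw":1},{"xyz":[-0.0004,0,0],"roll":0,"jaw":1},{"xyz":[-0.0005,0,0],"roll":0,"jaw":1},{"xyz":[-0.0007,0,0],"roll":0,"jaw":1},{"xyz":[-0.001,0,0],"roll":0,"jaw":1},{"xyz":[-0.0015,0,0],"roll":0,"jaw":1}]' 20; python3 st.py;  python3 -c "
from m import *
grab('top');grab('scene')"; python3 gap.py
```

```text
-105 -92 32 [-133.3 -131.2 -129.2]
-60 -30 105 [-131.1 -128.5 -124.9]
60 70 15 [-129.7 -129.1 -127. ]
70 78 27 [-131.1 -129.6 -128.5]
78 88 35 [-130.7 -129.6 -128.5]
88 95 44 [-130.8 -128.3 -121.2]
time_s: 31.8
ee_pos: [583.7, -196.0, 193.0]
ee_rot: [-180.0, -0.0, -79.7]
force: [0.0, -0.2, 0.1]
gripper_width: 0.8
{'time_s': 31.8, 'ee_pos': [583.68, -195.96, 192.98], 'ee_rot': [-179.99, -0.03, -79.7], 'force': [0.02, -0.21, 0.08], 'torque': [0.07, -0.02, 0.03], 'gripper_width': 0.79}
-105 -92 34 [-132.5 -131.2 -129.7]
-60 -30 99 [-131.4 -129.1 -125.3]
60 70 18 [-131.4 -130.3 -129. ]
70 78 26 [-132.2 -130.9 -129. ]
78 88 37 [-132.2 -130.8 -129.1]
88 95 41 [-131.6 -128.3 -122.3]
```

```bash
python3 -m pendant '[{"xyz":[-0.001,0,0],"roll":0,"jaw":1},{"xyz":[-0.002,0,0],"roll":0,"jaw":1},{"xyz":[-0.004,0,0],"roll":0,"jaw":1},{"xyz":[-0.006,0,0],"roll":0,"jaw":1},{"xyz":[-0.008,0,0],"roll":0,"jaw":1},{"xyz":[-0.008,0,0],"roll":0,"jaw":1},{"xyz":[-0.008,0,0],"roll":0,"jaw":1},{"xyz":[-0.008,0,0],"roll":0,"jaw":1}]' 20; python3 st.py;  python3 -c "
from m import *
grab('top');grab('scene')"; python3 gap.py; python3 edge.py | grep -E ' (-60|10|45|80) '
```

```text
time_s: 32.9
ee_pos: [582.2, -187.9, 193.0]
ee_rot: [-180.0, -0.0, -79.7]
force: [0.3, -0.5, -0.0]
gripper_width: 0.2
{'time_s': 32.9, 'ee_pos': [582.22, -187.87, 192.96], 'ee_rot': [-180.0, -0.01, -79.7], 'force': [0.32, -0.47, -0.04], 'torque': [0.01, 0.02, -0.01], 'gripper_width': 0.22}
-105 -92 32 [-132.3 -131.1 -128.6]
-60 -30 103 [-131.8 -128.9 -125.4]
60 70 20 [-132.5 -130.9 -129.2]
70 78 27 [-131.9 -130.7 -129.9]
78 88 36 [-131.9 -130.7 -129.1]
88 95 41 [-131.9 -127.5 -122.2]
top -60 door [np.int64(6), [-126.0, -122.6, -120.4]] lip [np.int64(129), [-122.2, -102.4, -91.0]]
top 10 door [np.int64(18), [-130.5, -125.9, -119.2]] lip [np.int64(65), [-121.4, -103.8, -91.8]]
top 45 door [np.int64(0), ''] lip [np.int64(0), '']
top 80 door [np.int64(0), ''] lip [np.int64(0), '']
scene -60 door [np.int64(0), ''] lip [np.int64(26), [-123.9, -117.4, -103.8]]
scene 10 door [np.int64(0), ''] lip [np.int64(0), '']
scene 45 door [np.int64(43), [-158.9, -112.7, -110.4]] lip [np.int64(21), [-144.9, -111.3, -91.7]]
scene 80 door [np.int64(81), [-132.2, -120.7, -109.8]] lip [np.int64(102), [-123.4, -108.5, -91.2]]
```

The second push met the stop at about 2.5 N, and on release the door came back only about 1 mm, against about 3 mm after the 5 N push. The rebound shrinks with the press force, so I'll touch more lightly and unload very slowly.

```bash
python3 -m pendant '[{"xyz":[0.005,0,0],"roll":0,"jaw":1},{"xyz":[0.0075,0,0],"roll":0,"jaw":1},{"xyz":[0.0082,0,0],"roll":0,"jaw":1},{"xyz":[0.0085,0,0],"roll":0,"jaw":1},{"xyz":[0.0087,0,0],"roll":0,"jaw":1},{"xyz":[0.0089,0,0],"roll":0,"jaw":1},{"xyz":[0.0091,0,0],"roll":0,"jaw":1},{"xyz":[0.0092,0,0],"roll":0,"jaw":1}]' 20; python3 st.py; python3 -m pendant '[{"xyz":[0,0,0],"roll":0,"jaw":1},{"xyz":[0,0,0],"roll":0,"jaw":1},{"xyz":[-0.00005,0,0],"roll":0,"jaw":1},{"xyz":[-0.0001,0,0],"roll":0,"jaw":1},{"xyz":[-0.00015,0,0],"roll":0,"jaw":1},{"xyz":[-0.0002,0,0],"roll":0,"jaw":1},{"xyz":[-0.00025,0,0],"roll":0,"jaw":1},{"xyz":[-0.0003,0,0],"roll":0,"jaw":1}]' 20; python3 st.py;  python3 -c "
from m import *
grab('top');grab('scene')"; python3 gap.py
```

```text
time_s: 34.0
ee_pos: [583.8, -196.8, 193.0]
ee_rot: [180.0, 0.0, -79.7]
force: [-0.5, 0.5, -0.7]
gripper_width: 0.2
{'time_s': 34.0, 'ee_pos': [583.83, -196.78, 192.95], 'ee_rot': [180.0, 0.0, -79.69], 'force': [-0.47, 0.54, -0.73], 'torque': [0.02, 0.04, 0.05], 'gripper_width': 0.2}
time_s: 35.0
ee_pos: [583.8, -196.6, 193.0]
ee_rot: [-180.0, -0.0, -79.7]
force: [-0.3, 0.3, -0.1]
gripper_width: 0.6
{'time_s': 35.0, 'ee_pos': [583.82, -196.64, 192.97], 'ee_rot': [-180.0, -0.01, -79.7], 'force': [-0.34, 0.27, -0.06], 'torque': [-0.01, 0.04, -0.02], 'gripper_width': 0.64}
-105 -92 36 [-132.5 -130.9 -128.2]
-60 -30 101 [-130.8 -128.8 -125. ]
60 70 19 [-131.3 -130.  -128.4]
70 78 28 [-131.9 -130.1 -128.4]
78 88 38 [-131.3 -129.5 -128.3]
88 95 37 [-130.7 -126.7 -120.3]
```

```bash
python3 -m pendant '[{"xyz":[0.00015,0,0],"roll":0,"jaw":1},{"xyz":[0.0003,0,0],"roll":0,"jaw":1},{"xyz":[0.00035,0,0],"roll":0,"jaw":1},{"xyz":[0.0004,0,0],"roll":0,"jaw":1},{"xyz":[0.00045,0,0],"roll":0,"jaw":1},{"xyz":[0.00045,0,0],"roll":0,"jaw":1},{"xyz":[0.00045,0,0],"roll":0,"jaw":1},{"xyz":[0.00045,0,0],"roll":0,"jaw":1}]' 20; python3 st.py; python3 -m pendant '[{"xyz":[-0.00003,0,0],"roll":0,"jaw":1},{"xyz":[-0.00006,0,0],"roll":0,"jaw":1},{"xyz":[-0.00009,0,0],"roll":0,"jaw":1},{"xyz":[-0.00012,0,0],"roll":0,"jaw":1},{"xyz":[-0.00015,0,0],"roll":0,"jaw":1},{"xyz":[-0.00018,0,0],"roll":0,"jaw":1},{"xyz":[-0.00021,0,0],"roll":0,"jaw":1},{"xyz":[-0.00024,0,0],"roll":0,"jaw":1}]' 20; python3 st.py
```

```text
time_s: 36.1
ee_pos: [583.9, -196.9, 192.9]
ee_rot: [-180.0, 0.0, -79.7]
force: [-0.5, 0.4, 0.1]
gripper_width: 0.6
{'time_s': 36.1, 'ee_pos': [583.87, -196.87, 192.94], 'ee_rot': [-180.0, 0.01, -79.7], 'force': [-0.5, 0.38, 0.14], 'torque': [0.24, 0.02, 0.04], 'gripper_width': 0.61}
time_s: 37.1
ee_pos: [583.8, -196.8, 193.0]
ee_rot: [-180.0, -0.0, -79.7]
force: [0.1, 0.9, 0.5]
gripper_width: 0.6
{'time_s': 37.1, 'ee_pos': [583.85, -196.84, 192.98], 'ee_rot': [-180.0, -0.02, -79.69], 'force': [0.1, 0.89, 0.51], 'torque': [0.13, 0.05, 0.01], 'gripper_width': 0.56}
```

```bash
python3 -m pendant '[{"xyz":[-0.00003,0,0],"roll":0,"jaw":1},{"xyz":[-0.00006,0,0],"roll":0,"jaw":1},{"xyz":[-0.0001,0,0],"roll":0,"jaw":1},{"xyz":[-0.00014,0,0],"roll":0,"jaw":1},{"xyz":[-0.00018,0,0],"roll":0,"jaw":1},{"xyz":[-0.00022,0,0],"roll":0,"jaw":1},{"xyz":[-0.00026,0,0],"roll":0,"jaw":1},{"xyz":[-0.0003,0,0],"roll":0,"jaw":1}]' 20; python3 st.py; python3 -m pendant '[{"xyz":[-0.0002,0,0],"roll":0,"jaw":1},{"xyz":[-0.0006,0,0],"roll":0,"jaw":1},{"xyz":[-0.002,0,0],"roll":0,"jaw":1},{"xyz":[-0.01,0,0],"roll":0,"jaw":1},{"xyz":[-0.04,0,0],"roll":0,"jaw":1},{"xyz":[-0.09,0,0],"roll":0,"jaw":1},{"xyz":[-0.14,0,-0.04],"roll":0,"jaw":1},{"xyz":[-0.19,0,-0.08],"roll":0,"jaw":1}]' 20; python3 -m pendant '[{"xyz":[-0.04,0,-0.03],"roll":0,"jaw":1},{"xyz":[-0.06,0,-0.04],"roll":0,"jaw":1},{"xyz":[-0.06,0,-0.04],"roll":0,"jaw":1},{"xyz":[-0.06,0,-0.04],"roll":0,"jaw":1},{"xyz":[-0.06,0,-0.04],"roll":0,"jaw":1},{"xyz":[-0.06,0,-0.04],"roll":0,"jaw":1},{"xyz":[-0.06,0,-0.04],"roll":0,"jaw":1},{"xyz":[-0.06,0,-0.04],"roll":0,"jaw":1}]' 20; python3 -c "
from m import *
grab('top');grab('scene')
im,d,p=load('scene'); cv2.imwrite('pics/final.png',im)"; python3 gap.py; python3 edge.py
```

```text
time_s: 38.1
ee_pos: [583.8, -196.5, 193.0]
ee_rot: [-180.0, -0.0, -79.7]
force: [0.5, -0.2, -0.5]
gripper_width: 0.5
{'time_s': 38.1, 'ee_pos': [583.79, -196.54, 192.97], 'ee_rot': [-180.0, -0.01, -79.7], 'force': [0.5, -0.24, -0.48], 'torque': [-0.02, -0.01, -0.03], 'gripper_width': 0.48}
time_s: 39.1
ee_pos: [549.3, -10.0, 271.7]
ee_rot: [179.9, 0.0, -79.7]
force: [0.8, 0.2, 0.1]
gripper_width: 0.4
time_s: 40.1
ee_pos: [539.5, 46.9, 310.9]
ee_rot: [180.0, -0.0, -79.7]
force: [0.5, -0.3, -0.1]
gripper_width: 0.2
-105 -92 31 [-132.8 -131.4 -128.7]
-60 -30 103 [-131.3 -129.1 -125.2]
60 70 20 [-131.9 -130.6 -129. ]
70 78 25 [-132.5 -131.5 -129.6]
78 88 35 [-131.9 -130.6 -129.1]
88 95 39 [-132.  -129.2 -122.3]
top -95 door [np.int64(73), [-130.1, -123.8, -111.7]] lip [np.int64(147), [-122.8, -104.9, -91.1]]
top -60 door [np.int64(59), [-129.7, -125.0, -119.2]] lip [np.int64(172), [-122.6, -107.0, -91.0]]
top -25 door [np.int64(59), [-129.9, -124.8, -119.0]] lip [np.int64(174), [-122.5, -107.0, -91.7]]
top 10 door [np.int64(63), [-130.1, -125.0, -118.8]] lip [np.int64(173), [-122.4, -106.9, -91.2]]
top 45 door [np.int64(62), [-130.5, -125.5, -118.8]] lip [np.int64(166), [-122.4, -107.7, -91.0]]
top 80 door [np.int64(61), [-130.5, -124.6, -118.0]] lip [np.int64(163), [-122.4, -107.3, -91.8]]
scene -95 door [np.int64(64), [-130.4, -118.7, -110.2]] lip [np.int64(65), [-123.5, -106.3, -91.2]]
scene -60 door [np.int64(66), [-130.4, -121.3, -110.4]] lip [np.int64(88), [-123.8, -110.2, -91.6]]
scene -25 door [np.int64(73), [-130.7, -121.8, -110.1]] lip [np.int64(87), [-123.2, -108.4, -90.6]]
scene 10 door [np.int64(74), [-130.8, -119.7, -109.7]] lip [np.int64(99), [-124.0, -108.8, -91.3]]
scene 45 door [np.int64(84), [-130.8, -117.9, -109.3]] lip [np.int64(95), [-123.3, -109.1, -91.5]]
scene 80 door [np.int64(84), [-131.1, -120.5, -110.0]] lip [np.int64(103), [-123.5, -110.1, -91.2]]
```

View pics/final.png

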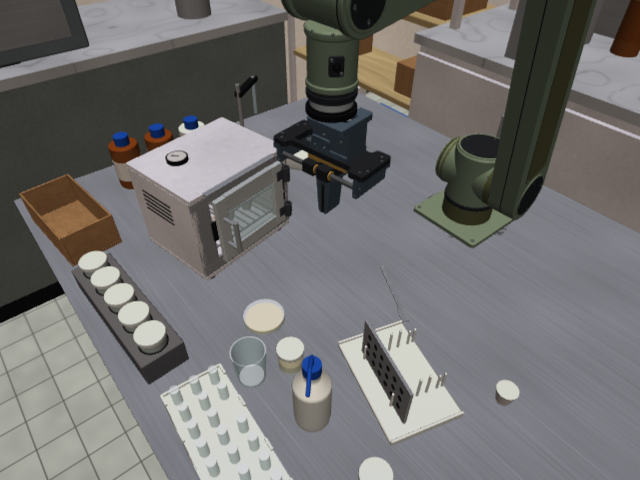

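The final picture shows the door shut on the cabinet (250,210), the rack empty of the door, and every bystander where it was. The numbers hint at about 1 mm of rebound, so I'll check for drift with averaged frames before handing in.

```bash
cat > avg.py <<'E'
from m import *
C=np.array([570.8,-344.0]); a=np.radians(-79.0); ex=np.array([np.cos(a),np.sin(a)]); ey=np.array([-ex[1],ex[0]])
P=[]
for i in range(6):
    im,d,p=grab('scene'); W=world(d,p); P.append(W.reshape(-1,3))
P=np.vstack(P); P=P[~np.isnan(P[:,0])]; cx=(P[:,:2]-C)@ex; cy=(P[:,:2]-C)@ey; z=P[:,2]
def f(m): return np.polyfit(cy[m],cx[m],1)
m=(((cy>-100)&(cy<-90))|((cy>60)&(cy<92)))&(z>62)&(z<215)&(cx>-136)&(cx<-124)
for _ in range(3):
    k=f(m); m=m&(abs(np.polyval(k,cy)-cx)<2.5)
print('door face slope deg',np.degrees(np.arctan(k[0])).round(2),'at hinge',np.polyval(k,-117).round(2),'at free',np.polyval(k,95).round(2),m.sum())
# front frame, beyond the door (free side) and lip / back edge
m=(cy>105)&(cy<132)&(z>40)&(z<215)&(cx>-118)&(cx<-102); print('front frame cx (true -110)',np.median(cx[m]).round(2),m.sum())
print(env.state()['time_s'])
E
python3 avg.py; python3 -m pendant '[{"xyz":[0,0,0],"roll":0,"jaw":1},{"xyz":[0,0,0],"roll":0,"jaw":1},{"xyz":[0,0,0],"roll":0,"jaw":1},{"xyz":[0,0,0],"roll":0,"jaw":1},{"xyz":[0,0,0],"roll":0,"jaw":1},{"xyz":[0,0,0],"roll":0,"jaw":1},{"xyz":[0,0,0],"roll":0,"jaw":1},{"xyz":[0,0,0],"roll":0,"jaw":1}]' 20; python3 avg.py
```

```text
door face slope deg -0.25 at hinge -129.8 at free -130.73 4048
front frame cx (true -110) -111.36 3953
40.5
time_s: 41.5
ee_pos: [539.5, 47.1, 311.0]
ee_rot: [180.0, -0.0, -79.7]
force: [-0.1, -1.1, -0.3]
gripper_width: 0.5
door face slope deg -0.2 at hinge -129.96 at free -130.69 4023
front frame cx (true -110) -111.36 3975
41.8
```

```bash
python3 -c "
from workcell import env
print(env.job_done())"
```

```text
the job is handed in; nothing more can be done
None
```

The door is back on its pins and shut to within about 1.4 mm of its stop at the free edge. I handed the job in at 41.8 s of the 72 s allowed.

- **Hanging:** I gripped the door by its top edge, lifted it out of the rack and felt it onto the pins with light contact. The pins were about 2–3 mm off the drawing. Both sockets went fully down: the load came on about 20 mm below the pin tips at roughly 10 N, and the door's top edge then measured 224.7 mm against 225 mm expected.
- **Shutting:** I swung it shut by pushing on the outer face with closed fingers. It met the stop at 5.3 N, but sprang back about 5 mm when I withdrew. I then pressed again more lightly, with about 2.5 N, then 1–2 N, and released slowly.
- **Last checks:**
  - The free edge is about 1.4 mm (0.3°) from full stop contact, so the door was not measurably still touching its stop. That gap is close to the camera's accuracy. I accepted it rather than push again.
  - There was no drift over a further second.
  - In the last picture the bystanders look where they were, and the arm is clear of everything.
- **Mistake:** My first move had one axis sign wrong and took the arm on a detour through free space. It touched nothing.

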